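# Make a tube shaker ready: brake on, load, level, brake off

## Robot

A 6-joint arm with a two-finger parallel gripper is mounted at the origin on a cart in front of the work surface, level with it; the furniture and walls round the work are solid. World frame = base frame: x ahead of the robot, y to its left, z up, the work surface at z = 0. Lengths are in m, angles in rad, forces in N, time in s.
With the tool pointing down it reaches from about 0.3 to 0.875 m from the base axis. Payload 6.4 kg.
Tool frame: the origin (TCP) lies between the finger pads; the fingertips stand 8 mm ahead of it and the grasp point (between the pads) lies 11 mm behind it (ctrl.finger_overhang is the distance from the TCP to the fingertips, in m); z points along the fingers, y is the line along which they close (so a half turn about z gives the same grasp; the last joint's range is limited). The gripper opens to 85 mm and grips with 20 to 120 N. Pads are 22 mm wide; open, the fingers measure 114 mm over their backs; the gripper's body (76 mm by 85 mm) begins 54 mm behind the grasp point. The pads swing forward as they close: fully open they stand 13 mm farther back than shut.
Start: joints at [-0.206, 0.181, 1.607, -0, 1.354, -0.206], TCP at [0.575, 0, 0.239] pointing down, gripper open.
Joint ranges: [-2.99, 2.99], [-0.89, 2.07], [0.3, 2.58], [-1.14, 4.28], [0, 2.63], [-3.12, 3.12]. Speed limits (rad/s): [2.57, 2.57, 3.01, 3.14, 3.14, 3.14].

## Interface

Orientations are given as a unit quaternion [w, x, y, z].
In Python, from bench import ctrl, camera gives the robot as it stands.
- The arm moves only by the shell command python3 -m pendant 'ROWS' [OPENING]. ROWS is JSON, a list of rows, each a list of 6 numbers: the shift along the world's x, y, z normalised to -1 to 1, where 1 is 200 mm, then the turn, a rotation vector about the world's x, y, z normalised to -1 to 1, where 1 is pi/2 rad. In form: [[dx, dy, dz, rx, ry, rz], ...]. A call has exactly 10 rows; each row shifts and turns the commanded pose from where the row before left it; what a row does not reach is not made up. A row lasts 1/8 s, in which the tool goes at most 62.5 mm and 10.7 degrees, less where a joint would pass 70% of its speed; a pose out of reach is approached as far as the arm can. A call with a number of a shift or a turn outside -1 to 1 is refused whole. A call with a gripper value outside its range is refused whole. OPENING is the opening, from -1 (shut) to 1 (fully open), set as the call begins (- or left out, the last holds). The fingers move at their own pace and stop on an object; the grip force is fixed at half the most. Time passes only in rows, so rows that do not move let the fingers close, or fill a call up. It gives the time, the measured TCP pose, the force, the opening and the grip force at its end, in the units of the state.
- ctrl.get_obs(): the state, without advancing time (a new reading comes with each control period).
- camera(name): name is "scene" or "side" or "wrist"; returns a dict with "color" (384x512x3 uint8, blue, green, red), "fx", "fy", "cx", "cy" (pixels), "distortion" ([k1, k2, p1, p2, k3] as OpenCV has them; the pictures are not rectified), "xyz" and "rotation" of the camera in the world; the wrist camera has in their place "hand_eye" (4x4, takes a point from camera to tool coordinates, whose origin is the TCP and whose axes are the flange's). Camera axes: x right, y down, z forward; pixel columns grow to the right and rows downward; lengths in m; the calibration is good to about 2 mm. A picture is of the moment at which its call begins: read the wrist's pose just before it. There is no depth.
- ctrl.hand_in(): hands the job in; it is judged then, once.
The state is a dict: "time_s": time; "q": joint angles; "dq": joint speeds; "joint_efforts": joint torques, N m; "eef_pos": TCP position; "eef_rot": TCP orientation; "wrist_force": force on the tool from outside, world axes, zero at the start; "torque": the same for the moment, N m; "opening": opening from 0.0 (shut) to 1.0 (fully open); "grasp_force": force on a finger pad.
Only numpy, scipy, OpenCV 4.12 (cv2) and the standard library are available. Lean on these libraries where they do the work, as an engineer would, in place of code of your own. Each camera call takes 0.05 s, during which the arm holds its last target. There are 200 camera calls.

## Task

Get the rocking shaker ready for a run: first swing its red-handled brake lever outwards to the third and last notch and let go, so that the brake stays on. With the brake on, take the red marker off the deck and lay it on the bench, lay every capped tube flat on the deck inside its low rim, side by side and pointing front to back, and turn the two black thumbscrews until the bubbles of both levels lie midway between their black lines. Only then press the red release button so that the lever springs fully home; leave the open yellow trough where it stands.

Things in the scene. Friction and masses are not known exactly. Their poses are not given: they have to be found in the camera images.
- shaker: the shaker's white base, fixed to the bench, 18 mm high; body 235 mm (x) by 300 mm (y) with a step for the brake on its left (+y) side out to y = 230 mm. Origin on the bench under the middle of the deck; its x axis points to the back (away from the robot when square), y to the left, z up
- deck_mid (a point): middle of the deck's top face, where tubes lie, about 48 mm above the bench; x to the back, y left, z normal to the deck. The aluminium deck is 156 mm (x) by 200 mm (y) with a rim 4 mm thick and 8 mm high round it: free inside 148 by 192 mm. Three tubes lie side by side along x at y = -55, 0 and 55 mm with room for the fingers. The deck tilts by at most 1.5 degrees
- screw_front_grip (a point): front-right thumbscrew at shaker (-75, -125) mm: black bar grip 36 mm long (its x axis), 11 mm thick (y), 22 mm tall, upright axis; this point is on the axis at mid-grip, about 87 mm above the bench (it tilts with the deck); the grip's top is 10 mm higher. It rises or sinks by under 4 mm as it turns; stays where left, 0.05 N m of friction, turns at most 3.2 rad each way from level. Clockwise from above raises its corner
- screw_back_grip (a point): back-left thumbscrew at shaker (70, 120) mm, otherwise as the front one
- brake_lever (a joint): brake lever angle, rad: 0 = home (arm points to the front), grows as the handle swings outwards to the left (clockwise from above); spring pulls it home (about 2 N at the handle, up to 4 N over the teeth), ratchet notches at 0.30, 0.55 and 0.80 (the last), stop at 0.88. Pull past 0.80 to nearly the stop, let go and it drops back onto the notch
- lever_grip (a point): middle of the lever's upright red handle (18 mm diameter, from 52 to 79 mm above the bench), 67 mm above the bench, 105 mm from the hinge
- lever_hinge (a point): point on the lever's upright hinge axis, at the same height as lever_grip
- release_top (a point): centre of the top of the red release button (28 mm diameter), 56 mm above the bench, beside the lever's hinge; pressing it straight down 6 to 8 mm (8 mm is its stop, about 6 N) frees the lever, a shallow press drops only one notch
- tube_a: lying capped conical tube with an orange cap, 115 mm long and 20 mm thick (18 mm between its flanks), 30 g, rests flat and does not roll; origin under its middle on the underside (its centre line is 10 mm above), its y axis runs along the tube, x across, z up. Grasp across. May be absent (None)
- tube_b: lying capped conical tube with a blue cap, 115 mm long and 20 mm thick (18 mm between its flanks), 30 g, rests flat and does not roll; origin under its middle on the underside (its centre line is 10 mm above), its y axis runs along the tube, x across, z up. Grasp across. May be absent (None)
- tube_c: lying capped conical tube with an orange cap, 115 mm long and 20 mm thick (18 mm between its flanks), 30 g, rests flat and does not roll; origin under its middle on the underside (its centre line is 10 mm above), its y axis runs along the tube, x across, z up. Grasp across. May be absent (None)
- trough: open white reagent trough with yellow filling, 54 x 130 x 28 mm, on the bench behind the tubes; a bystander; origin under its middle
- vial_right_mid (a point): tubular level on the dark arm along the deck's right side, between the front screw and the back: black housing 60 x 17 x 12 mm with a green window; this is the centre of its window, midway between two black lines 17 mm apart, 58 mm above the bench; it lies along the shaker's x (front to back)
- bubble_right_mid (a point): centre of the pale 10 mm long bubble in the right level. It runs to the high end, along the shaker's x, up to 18 mm off; answers to the front screw only: about 7 mm per radian, anticlockwise turn (seen from above) moves it to the back (+x), clockwise to the front
- vial_front_mid (a point): tubular level on the front edge of the deck: black housing 60 x 17 x 12 mm with a green window; this is the centre of its window, midway between two black lines 17 mm apart, 58 mm above the bench; it lies along the shaker's y (left to right)
- bubble_front_mid (a point): centre of the pale 10 mm long bubble in the front level. It runs to the high end, along the shaker's y, up to 18 mm off; answers to the back screw only: about 7 mm per radian, clockwise turn (seen from above) moves it to the left (+y), anticlockwise to the right
- marker: red marker pen, 137 mm long, 18 mm thick at the cap (14 mm where it is gripped, 17 to 20 mm high), 30 g, lies flat and does not roll, on the deck at the start; origin under its middle on the underside, y axis along the pen, x across, z up. Grasp across. Any free spot on the bench will do for it

How it is judged:
By the outcome, as a careful person would: the job done as asked, in the order asked, and still so for the second after the job is handed in, with the robot touching nothing.
Of tube_a, tube_b, tube_c only 2 to 3 are there at a start; the rules pass over those that are not, and their reading is None.
At some moment in a run one of tube_a, tube_b, tube_c may be knocked a few centimetres aside while the robot is not near it.
Once in a run the grip may slacken for a moment while it holds something.
It also fails if it takes over 210 s, if anything falls off the work surface, if the arm or the gripper's body presses on something with over 40 N, if the wrist force passes 120 N, or if a joint passes its speed limit or range.

## Working session

There is one attempt and no reset: what is moved stays moved. The work goes in short steps, Python scripts to look and compute and a shell command to move; the robot and the scene stay as the last step left them, time stands still between calls to the robot, and variables do not carry over. Pictures are saved under pics/ and viewed, at most 14 in all, crops included, and the job is handed in when it is done.

```bash
ls; mkdir -p pics; cat > h.py <<'E'
import numpy as np, cv2
from scipy.spatial.transform import Rotation as R
from bench import ctrl, camera
def quat(q): return R.from_quat([q[1],q[2],q[3],q[0]])
def shot(name, save=None):
    o=ctrl.get_obs(); c=camera(name)
    if name=="wrist":
        T=np.eye(4); T[:3,:3]=quat(o["eef_rot"]).as_matrix(); T[:3,3]=o["eef_pos"]
        M=T@np.array(c["hand_eye"]); c["R"]=M[:3,:3]; c["t"]=M[:3,3]
    else:
        r=np.array(c["rotation"]); c["R"]=r if r.shape==(3,3) else quat(r).as_matrix(); c["t"]=np.array(c["xyz"])
    c["K"]=np.array([[c["fx"],0,c["cx"]],[0,c["fy"],c["cy"]],[0,0,1.]]); c["D"]=np.array(c["distortion"],float)
    if save: cv2.imwrite("pics/"+save,c["color"])
    return c
def ray(c,uv):
    p=cv2.undistortPoints(np.array(uv,float).reshape(-1,1,2),c["K"],c["D"]).reshape(-1,2)
    return np.c_[p,np.ones(len(p))]@c["R"].T
def onplane(c,uv,z):
    d=ray(c,uv); return c["t"]+d*((z-c["t"][2])/d[:,2])[:,None]
def proj(c,P):
    P=np.atleast_2d(P).astype(float); rv=cv2.Rodrigues(c["R"].T)[0]
    return cv2.projectPoints(P,rv,-c["R"].T@c["t"],c["K"],c["D"])[0].reshape(-1,2)
E
python3 - <<'E'
from h import *
o=ctrl.get_obs(); print({k:np.round(v,3) for k,v in o.items()}, ctrl.finger_overhang)
for n in ["scene","side","wrist"]:
    c=shot(n,n+"0.png"); print(n,c["t"].round(3),c["R"].round(3).tolist(),c["fx"],c["D"])
a=cv2.imread("pics/scene0.png");cv2.imwrite("pics/scene0b.png",cv2.resize(a,(800,600),interpolation=cv2.INTER_CUBIC))
E
```

```text
pics
{'time_s': np.float64(0.0), 'q': array([-0.206,  0.182,  1.608,  0.   ,  1.354, -0.206]), 'dq': array([ 0.   , -0.001, -0.002, -0.001, -0.001,  0.   ]), 'joint_efforts': array([ 0.0000e+00, -4.4487e+01, -3.5134e+01, -0.0000e+00,  9.0000e-03,
        0.0000e+00]), 'eef_pos': array([0.574, 0.   , 0.238]), 'eef_rot': array([-0.001,  0.707,  0.707, -0.   ]), 'wrist_force': array([ 0.607, -0.079,  0.198]), 'torque': array([-0.004,  0.035, -0.019]), 'grasp_force': np.float64(0.0), 'opening': np.float64(1.001)} 0.008
scene [-0.025 -0.534  0.66 ] [[0.67, -0.457, 0.585], [-0.742, -0.391, 0.545], [-0.02, -0.799, -0.601]] 352.17493228007106 [-0.04126886  0.          0.          0.          0.        ]
side [1.191 0.293 1.128] [[-0.417, 0.751, -0.512], [0.909, 0.338, -0.245], [-0.011, -0.567, -0.823]] 400.3897646006068 [0.00813877 0.         0.         0.         0.        ]
wrist [0.575 0.083 0.374] [[1.0, 0.001, -0.001], [0.0, -0.949, -0.315], [-0.001, 0.315, -0.949]] 344.7829055757718 [-0.00833438  0.          0.          0.          0.        ]
```

View pics/scene0b.png

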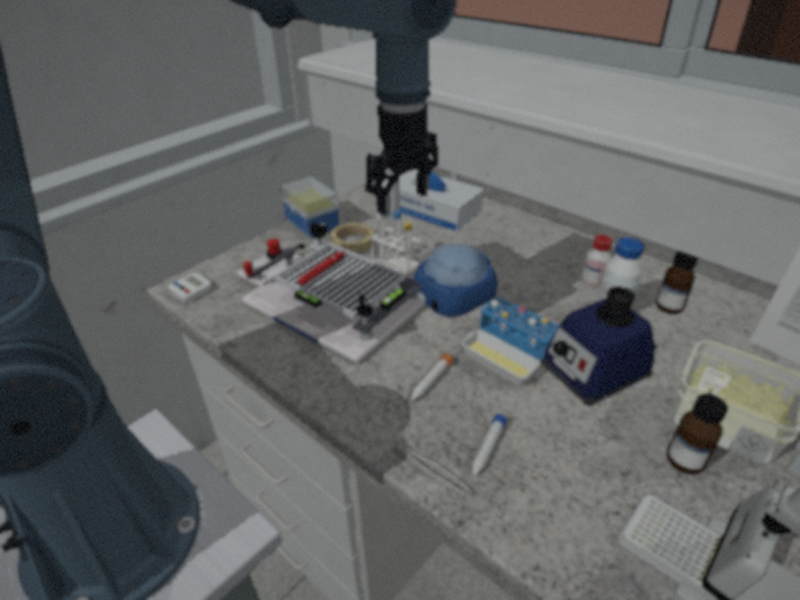

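View pics/side0.png

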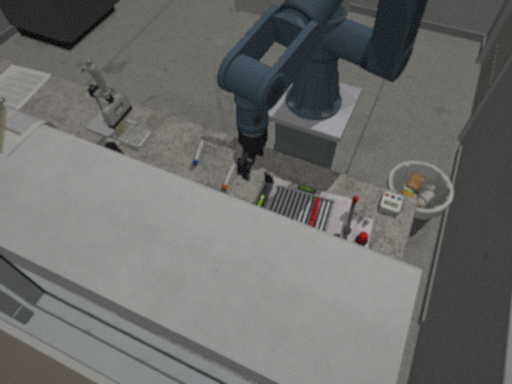

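View pics/wrist0.png

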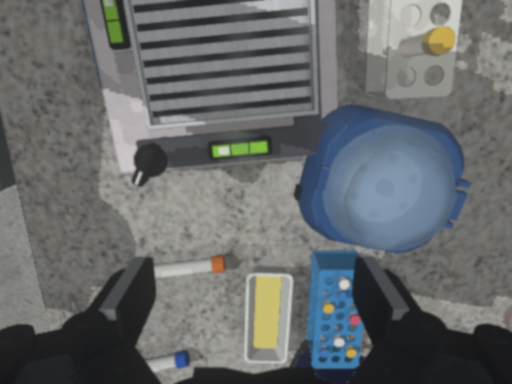

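The scene shows the shaker at the left of the bench with the marker on its deck, and two tubes (orange and blue cap) to the right of it. The wrist picture shows the front screw at about (150,160), the right level at (240,149), the tubes at (190,267) and (165,362), and the trough at (267,318). I'll move over the shaker for a full look.

```bash
python3 -m pendant '[[-0.03,0.11,0.05,0,0,0],[-0.03,0.11,0.05,0,0,0],[-0.03,0.11,0.05,0,0,0],[-0.03,0.11,0.05,0,0,0],[-0.03,0.11,0.05,0,0,0],[-0.03,0.11,0.05,0,0,0],[-0.03,0.11,0.05,0,0,0],[-0.03,0.11,0.05,0,0,0],[0,0,0,0,0,0],[0,0,0,0,0,0]]'
python3 - <<'E'
from h import *
c=shot("wrist","w1.png"); print(c["t"],c["R"].round(3).tolist())
cv2.imwrite("pics/w1b.png",cv2.resize(c["color"],(800,600),interpolation=cv2.INTER_CUBIC))
E
```

```text
time_s: 1.4
eef_pos: [0.5267, 0.1762, 0.3192]
eef_rot: [0.0, 0.707, 0.707, -0.0]
wrist_force: [0.1, -0.4, -0.8]
opening: 1.002
grasp_force: 0.0
[0.52648306 0.25932572 0.45474575] [[1.0, 0.001, 0.0], [0.001, -0.949, -0.315], [0.0, 0.315, -0.949]]
```

View pics/w1b.png

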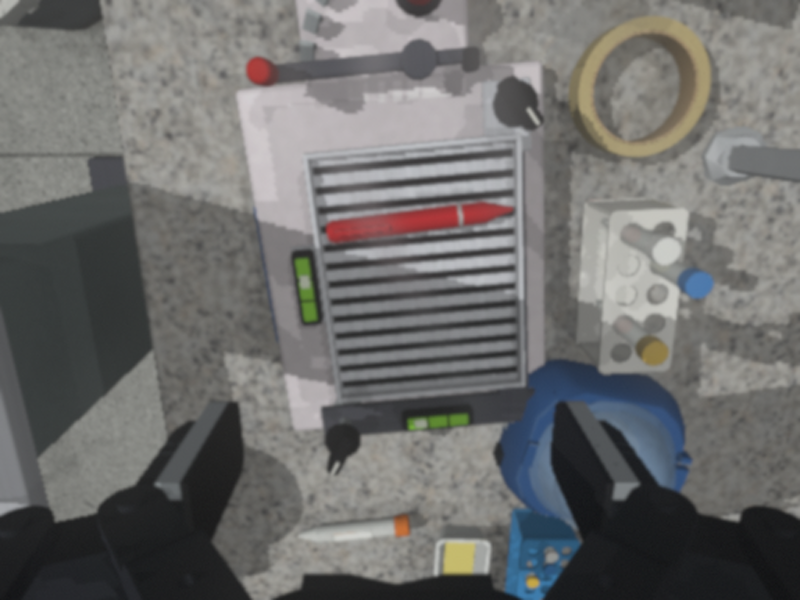

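The view shows the shaker yawed a few degrees, the lever handle at (260,70) with its hinge at (418,58), the back screw at (515,103), the front screw at (342,440), the marker from (330,232) to (512,210), the bubbles at (305,283) and (420,424), and the orange-capped tube at (355,530). Next I compute world positions.

```bash
cat >> h.py <<'E'
def blobs(c,lo,hi,amin=15):
    h=cv2.cvtColor(c["color"],cv2.COLOR_BGR2HSV)
    m=cv2.inRange(h,np.array(lo),np.array(hi))
    if lo[0]==0 and hi[0]<=8: m|=cv2.inRange(h,np.array([172,lo[1],lo[2]]),np.array([180,255,255]))
    n,l,s,ce=cv2.connectedComponentsWithStats(m)
    out=[]
    for i in range(1,n):
        if s[i,4]>=amin:
            ys,xs=np.where(l==i); p=np.c_[xs,ys].astype(float); d=p-p.mean(0)
            w,v=np.linalg.eigh(d.T@d/len(p)); out.append((p.mean(0),s[i,4],v[:,1],4*np.sqrt(w),p))
    return out
E
python3 - <<'E'
from h import *
c=shot("wrist")
k=0.64
P=lambda u,z: onplane(c,np.array(u)*k,z).round(4).tolist()
sf=P([[342,440]],.095)[0]; sb=P([[514,100]],.095)[0]; print("screws",sf,sb)
d=np.array(sb)-sf; a=np.arctan2(d[1],d[0])-np.arctan2(245,145); print("dist",np.hypot(*d[:2]),"(0.2847) yaw",np.degrees(a))
Rz=R.from_euler('z',a).as_matrix()
org=(np.array(sf)+sb)/2-Rz@[-.0025,-.0025,0]; print("origin",org)
print("rim corners",P([[306,155],[525,135],[340,402],[527,387]],.056))
print("handle,hinge",P([[260,70]],.079),P([[418,58]],.067))
for nm,lo,hi,z in [("red",[0,120,80],[8,255,255],.058),("orange",[8,140,120],[18,255,255],.01),("green",[35,100,80],[60,255,255],.058)]:
    for b in blobs(c,lo,hi): print(nm,(b[0]/k).round(1),b[1],onplane(c,b[0],z).round(4)[0],b[3].round(1))
w=shot("wrist")  # crops
for nm,(x,y) in {"sf":(342,440),"sb":(514,100)}.items():
    x,y=int(x*k),int(y*k); cr=c["color"][max(0,y-40):y+40,x-50:x+50]; cv2.imwrite(f"pics/c_{nm}.png",cv2.resize(cr,(400,int(cr.shape[0]*4)),interpolation=cv2.INTER_CUBIC))
a=cv2.imread("pics/c_sf.png");b=cv2.imread("pics/c_sb.png");h=min(len(a),len(b));cv2.imwrite("pics/c12.png",np.hstack([a[:h],b[:h]]))
E
```

```text
screws [0.4846, 0.0247, 0.095] [0.6003, 0.2709, 0.095]
dist 0.2720311195433346 (0.2847) yaw 5.447749536921837
origin [0.54470136 0.15052605 0.095     ]
rim corners [[0.4617, 0.235, 0.056], [0.6177, 0.2488, 0.056], [0.4796, 0.0359, 0.056], [0.6343, 0.0498, 0.056]]
handle,hinge [[0.4385, 0.2896, 0.079]] [[0.5408, 0.2979, 0.067]]
red [258.   69.5] 197 [0.4323 0.2916 0.058 ] [14.9 16.8]
red [481.5 211.5] 268 [0.5892 0.1949 0.058 ] [12.2 30.2]
red [395.1 222.5] 887 [0.5256 0.1867 0.058 ] [ 13.6 101.5]
orange [401.8 525.3] 89 [ 0.532  -0.1305  0.01  ] [ 9.1 13. ]
green [301.9 266. ] 110 [0.4546 0.1534 0.058 ] [11.3 13. ]
green [307.8 303.7] 202 [0.4576 0.1231 0.058 ] [10.9 25.2]
green [447.6 419.8] 193 [0.5695 0.0202 0.058 ] [ 8.5 30.3]
green [410.9 422.9] 36 [0.5388 0.0173 0.058 ] [5.6 9.4]
```

View pics/c12.png

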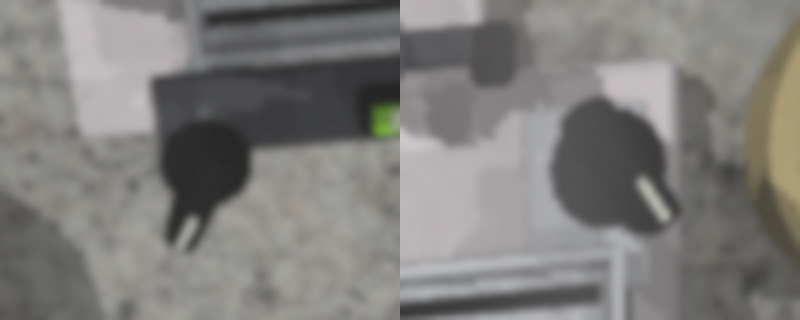

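Rim corners give a deck of 156 by 200 mm, so the fix is good: the deck's middle is at (0.548, 0.142) with a yaw of 5.1°. The crops show the screw bars pointing down-left (front) and down-right (back). Next I go to the lever handle at about (0.437, 0.289), with the closing line across the lever and the opening partial.

```bash
python3 -m pendant '[[-0.045,0.0565,-0.06,0,0,0.1056],[-0.045,0.0565,-0.06,0,0,0.1056],[-0.045,0.0565,-0.06,0,0,0.1056],[-0.045,0.0565,-0.06,0,0,0.1056],[-0.045,0.0565,-0.06,0,0,0.1056],[-0.045,0.0565,-0.06,0,0,0.1056],[-0.045,0.0565,-0.06,0,0,0.1056],[-0.045,0.0565,-0.06,0,0,0.1056],[-0.045,0.0565,-0.06,0,0,0.1056],[-0.045,0.0565,-0.06,0,0,0.1056]]' -0.1
python3 -m pendant '[[0,0,0,0,0,0],[0,0,0,0,0,0],[0,0,0,0,0,0],[0,0,0,0,0,0],[0,0,0,0,0,0],[0,0,0,0,0,0],[0,0,0,0,0,0],[0,0,0,0,0,0],[0,0,0,0,0,0],[0,0,0,0,0,0]]'
python3 - <<'E'
from h import *
o=ctrl.get_obs();print(o["q"].round(2),quat(o["eef_rot"]).as_matrix().round(3).tolist())
c=shot("wrist","w2.png")
for b in blobs(c,[0,120,60],[8,255,255]): print(b[0].round(1),b[1],[onplane(c,b[0],z)[0].round(4).tolist() for z in (.056,.067,.079)])
E
```

```text
time_s: 2.8
eef_pos: [0.4369, 0.2887, 0.1986]
eef_rot: [-0.0, -0.046, 0.999, -0.0]
wrist_force: [0.2, 0.3, -0.3]
opening: 0.449
grasp_force: 0.0
time_s: 4.05
eef_pos: [0.437, 0.289, 0.1993]
eef_rot: [-0.0, -0.044, 0.999, 0.0]
wrist_force: [-0.7, -0.4, -0.3]
opening: 0.451
grasp_force: 0.0
[ 0.36  0.11  1.77  0.    1.26 -1.3 ] [[-0.996, -0.088, -0.0], [-0.088, 0.996, 0.0], [0.0, 0.0, -1.0]]
[366.2  70.6] 132 [[0.3441, 0.3693, 0.056], [0.3446, 0.366, 0.067], [0.3451, 0.3623, 0.079]]
[251.  185.9] 232 [[0.444, 0.2895, 0.056], [0.4405, 0.2893, 0.067], [0.4367, 0.2891, 0.079]]
[128.6 258.4] 1820 [[0.5229, 0.1842, 0.056], [0.5163, 0.1881, 0.067], [0.5092, 0.1924, 0.079]]
[293.9 286.4] 101 [[0.539, 0.3381, 0.056], [0.5318, 0.336, 0.067], [0.5239, 0.3336, 0.079]]
```

View pics/w2.png

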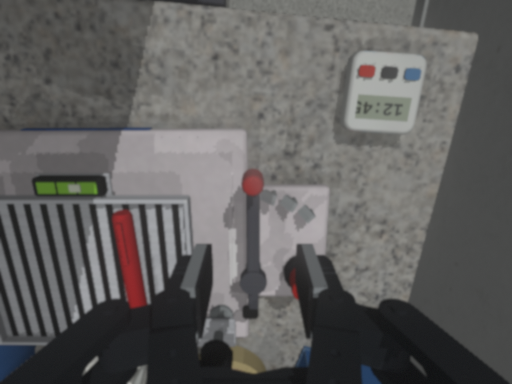

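The picture shows the handle at (252,183), centred between the fingers' line, and the red button half hidden at (294,286). Descend around the handle and narrow the gap.

```bash
python3 -m pendant '[[0.01,0.001,-0.085,0,0,0],[0,0,-0.085,0,0,0],[0,0,-0.085,0,0,0],[0,0,-0.085,0,0,0],[0,0,-0.085,0,0,0],[0,0,-0.085,0,0,0],[0,0,-0.085,0,0,0],[0,0,-0.085,0,0,0],[0,0,0,0,0,0],[0,0,0,0,0,0]]'
python3 -m pendant '[[0,0,0,0,0,0],[0,0,0,0,0,0],[0,0,0,0,0,0],[0,0,0,0,0,0],[0,0,0,0,0,0],[0,0,0,0,0,0],[0,0,0,0,0,0],[0,0,0,0,0,0],[0,0,0,0,0,0],[0,0,0,0,0,0]]' -0.4
```

```text
time_s: 5.35
eef_pos: [0.4394, 0.2894, 0.0636]
eef_rot: [0.0, -0.044, 0.999, 0.0]
wrist_force: [0.4, -0.3, 0.1]
opening: 0.451
grasp_force: 0.0
time_s: 6.6
eef_pos: [0.439, 0.2892, 0.0633]
eef_rot: [-0.0, -0.044, 0.999, -0.0]
wrist_force: [-0.3, -0.1, 0.5]
opening: 0.3
grasp_force: 0.0
```

```bash
python3 -m pendant '[[-0.0015,0.0225,0,0,0,-0.0274],[-0.0006,0.0226,0,0,0,-0.0274],[0.0004,0.0226,0,0,0,-0.0274],[0.0014,0.0225,0,0,0,-0.0274],[0.0024,0.0225,0,0,0,-0.0274],[0.0033,0.0223,0,0,0,-0.0274],[0.0043,0.0222,0,0,0,-0.0274],[0.0052,0.0220,0,0,0,-0.0274],[0.0061,0.0217,0,0,0,-0.0274],[0.0071,0.0214,0,0,0,-0.0274]]'
python3 -m pendant '[[0.0080,0.0211,0,0,0,-0.0274],[0.0089,0.0208,0,0,0,-0.0274],[0.0098,0.0203,0,0,0,-0.0274],[0.0107,0.0199,0,0,0,-0.0274],[0.0115,0.0194,0,0,0,-0.0274],[0.0123,0.0189,0,0,0,-0.0274],[0.0131,0.0184,0,0,0,-0.0274],[0.0139,0.0178,0,0,0,-0.0274],[0.0147,0.0172,0,0,0,-0.0274],[0.0154,0.0165,0,0,0,-0.0274]]'
python3 - <<'E'
from h import *
c=shot("wrist","w3.png")
for b in blobs(c,[0,120,60],[8,255,255]): print(b[0].round(1),b[1],[onplane(c,b[0],z)[0].round(4).tolist() for z in (.056,.067,.079)])
E
```

```text
time_s: 7.85
eef_pos: [0.4447, 0.3332, 0.0632]
eef_rot: [0.0, 0.171, 0.985, -0.001]
wrist_force: [0.9, -3.5, 1.3]
opening: 0.3
grasp_force: 1.9
time_s: 9.1
eef_pos: [0.468, 0.3712, 0.0629]
eef_rot: [-0.0, 0.377, 0.926, -0.001]
wrist_force: [-0.2, -2.4, 0.4]
opening: 0.3
grasp_force: 1.0
[82.2 46.9] 525 [[0.3562, 0.3906, 0.056], [0.3604, 0.3936, 0.067], [0.3649, 0.397, 0.079]]
[244.3 272.6] 1967 [[0.4698, 0.3654, 0.056], [0.4652, 0.3704, 0.067], [0.4602, 0.3758, 0.079]]
```

View pics/w3.png

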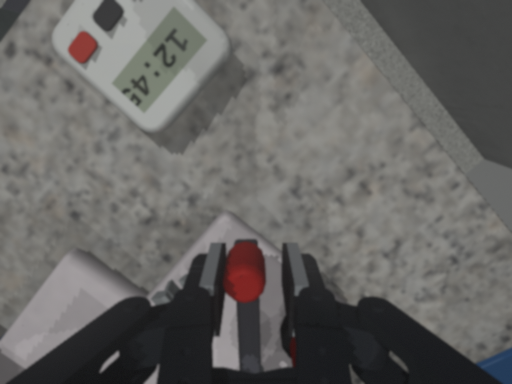

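The handle sits against the trailing finger at (245,272), lever angle about 0.82. Push a bit further, to nearly the stop.

```bash
python3 -m pendant '[[0.0037,0.0037,0,0,0,-0.006],[0.0037,0.0037,0,0,0,-0.006],[0.0037,0.0037,0,0,0,-0.006],[0.0037,0.0037,0,0,0,-0.006],[0.002,0.002,0,0,0,0],[0,0,0,0,0,0],[0,0,0,0,0,0],[0,0,0,0,0,0],[0,0,0,0,0,0],[0,0,0,0,0,0]]'
```

```text
time_s: 10.4
eef_pos: [0.4709, 0.3744, 0.063]
eef_rot: [-0.001, 0.394, 0.919, -0.001]
wrist_force: [-2.4, -5.4, 1.1]
opening: 0.299
grasp_force: 2.8
```

```bash
python3 -m pendant '[[0.004,0.004,0,0,0,-0.006],[0.004,0.004,0,0,0,-0.006],[0,0,0,0,0,0],[0,0,0,0,0,0],[0,0,0,0,0,0],[0,0,0,0,0,0],[0,0,0,0,0,0],[0,0,0,0,0,0],[0,0,0,0,0,0],[0,0,0,0,0,0]]'
python3 - <<'E'
from h import *
c=shot("wrist")
for b in blobs(c,[0,120,60],[8,255,255],100): print(b[0].round(1),b[1],[onplane(c,b[0],z)[0].round(4).tolist() for z in (.067,.079)])
E
```

```text
time_s: 11.65
eef_pos: [0.4712, 0.3744, 0.0626]
eef_rot: [-0.001, 0.403, 0.915, -0.003]
wrist_force: [-7.4, -12.2, 6.1]
opening: 0.301
grasp_force: 6.5
[64.3 58.2] 515 [[0.3621, 0.3952, 0.067], [0.3671, 0.399, 0.079]]
[243.6 273.5] 1962 [[0.4681, 0.3733, 0.067], [0.4635, 0.3792, 0.079]]
```

15 N with no further travel: the lever is on its stop. Back off so it drops onto the notch, open and rise.

```bash
python3 -m pendant '[[-0.012,-0.012,0,0,0,0],[-0.012,-0.012,0,0,0,0],[-0.012,-0.012,0,0,0,0],[-0.008,-0.008,0,0,0,0],[0,0,0,0,0,0],[0,0,0,0,0,0],[0,0,0,0,0,0],[0,0,0,0,0,0],[0,0,0,0,0,0],[0,0,0,0,0,0]]'
python3 -m pendant '[[0,0,0,0,0,0],[0,0,0,0,0,0],[0,0,0.05,0,0,0],[0,0,0.1,0,0,0],[0,0,0.15,0,0,0],[0,0,0.2,0,0,0],[0,0,0.2,0,0,0],[0,0,0.2,0,0,0],[0,0,0.2,0,0,0],[0,0,0,0,0,0]]' 0
python3 - <<'E'
from h import *
c=shot("wrist","w4.png")
for b in blobs(c,[0,120,60],[8,255,255],60): print(b[0].round(1),b[1],[onplane(c,b[0],z)[0].round(4).tolist() for z in (.056,.067,.079)])
o=ctrl.get_obs();print(o["q"].round(2),quat(o["eef_rot"]).as_matrix().round(3).tolist())
E
```

```text
time_s: 12.95
eef_pos: [0.4646, 0.368, 0.0633]
eef_rot: [0.0, 0.403, 0.915, 0.0]
wrist_force: [-0.4, -0.0, -0.2]
opening: 0.305
grasp_force: 0.1
time_s: 14.2
eef_pos: [0.4664, 0.369, 0.2897]
eef_rot: [0.003, 0.403, 0.915, 0.004]
wrist_force: [0.2, 0.6, 0.1]
opening: 0.502
grasp_force: 0.0
[174.4  67.3] 75 [[0.3486, 0.3847, 0.056], [0.3505, 0.386, 0.067], [0.3525, 0.3875, 0.079]]
[287.5 207.9] 426 [[0.539, 0.3526, 0.056], [0.5352, 0.3549, 0.067], [0.531, 0.3575, 0.079]]
[156.8 278.4] 162 [[0.4849, 0.1776, 0.056], [0.4826, 0.1851, 0.067], [0.4802, 0.1934, 0.079]]
[210.3 308.3] 231 [[0.562, 0.1882, 0.056], [0.5575, 0.1954, 0.067], [0.5526, 0.2033, 0.079]]
[229.6 319.2] 221 [[0.5912, 0.1922, 0.056], [0.5858, 0.1993, 0.067], [0.5799, 0.207, 0.079]]
[ 0.47  0.18  1.51 -0.    1.44 -0.27] [[-0.675, 0.737, 0.005], [0.737, 0.675, 0.003], [-0.002, 0.006, -1.0]]
```

View pics/w4.png

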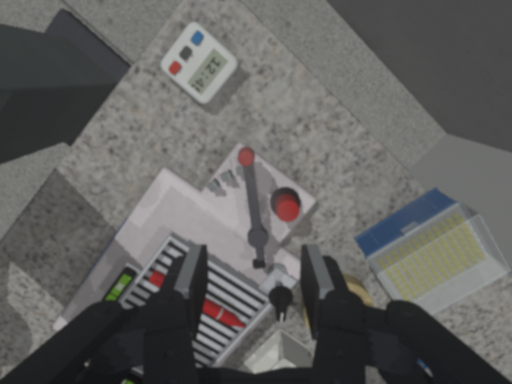

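The lever handle rests at (246,157), hinge at (257,238), button at (287,208). I check the lever angle and work out the marker's pose.

```bash
python3 - <<'E'
from h import *
c=shot("wrist")
h=onplane(c,[[246,157]],.075)[0];g=onplane(c,[[257,238]],.055)[0];d=h-g
print("lever",h,g,np.hypot(*d[:2]),"theta",np.radians(185.1)-np.arctan2(d[1],d[0])%(2*np.pi))
# marker from first view
c1=dict(c); c1["color"]=cv2.imread("pics/w1.png"); c1["t"]=np.array([0.52648306,0.25932572,0.45474575]); c1["R"]=np.array([[1.0,.001,0],[.001,-.949,-.315],[0,.315,-.949]])
bl=[b for b in blobs(c1,[0,110,70],[8,255,255],60) if b[0][1]>100]
P=np.vstack([onplane(c1,b[4],.057) for b in bl])[:,:2]
r=cv2.minAreaRect(P.astype(np.float32)*1000);print(r)
m=P.mean(0);w,v=np.linalg.eigh(np.cov(P.T));print(m,np.degrees(np.arctan2(*v[::-1,1])))
t=(P-m)@v[:,1];print("mid",m+v[:,1]*(t.max()+t.min())/2,t.max()-t.min())
E
```

```text
lever [0.45872811 0.36767828 0.075     ] [0.53628221 0.30065887 0.055     ] 0.10249995161182787 theta 0.8016711478067373
((542.1196899414062, 188.59278869628906), (138.6832275390625, 15.018996238708496), 7.604138374328613)
[0.53823938 0.18821557] -172.55948857282058
mid [0.5420998  0.18871972] 0.1386881446905131
```

The lever is at 0.80 rad, the last notch. Marker: middle (0.542, 0.189), yaw 7.5°. I go above it.

```bash
python3 -m pendant '[[0.0378,-0.0902,-0.055,0,0,0.0611],[0.0378,-0.0902,-0.055,0,0,0.0611],[0.0378,-0.0902,-0.055,0,0,0.0611],[0.0378,-0.0902,-0.055,0,0,0.0611],[0.0378,-0.0902,-0.055,0,0,0.0611],[0.0378,-0.0902,-0.055,0,0,0.0611],[0.0378,-0.0902,-0.055,0,0,0.0611],[0.0378,-0.0902,-0.055,0,0,0.0611],[0.0378,-0.0902,-0.055,0,0,0.0611],[0.0378,-0.0902,-0.055,0,0,0.0611]]' -0.1
python3 -m pendant '[[0,0,-0.06,0,0,0],[0,0,-0.06,0,0,0],[0,0,-0.06,0,0,0],[0,0,-0.06,0,0,0],[0,0,-0.06,0,0,0],[0,0,-0.06,0,0,0],[0,0,-0.06,0,0,0],[0,0,-0.06,0,0,0],[0,0,0,0,0,0],[0,0,0,0,0,0]]'
python3 - <<'E'
from h import *
o=ctrl.get_obs();M=quat(o["eef_rot"]).as_matrix();print(np.degrees(np.arctan2(M[1,1],M[0,1])),M[:,2].round(3),o["q"].round(2))
c=shot("wrist","w5.png");print(proj(c,[[.542,.1887,.057],o["eef_pos"]]))
E
```

```text
time_s: 15.55
eef_pos: [0.5391, 0.1867, 0.1716]
eef_rot: [-0.001, -0.067, 0.998, -0.0]
wrist_force: [0.5, 0.5, -0.2]
opening: 0.452
grasp_force: 0.0
time_s: 16.8
eef_pos: [0.5403, 0.1875, 0.0775]
eef_rot: [0.0, -0.065, 0.998, 0.0]
wrist_force: [-0.9, 0.8, -0.2]
opening: 0.447
grasp_force: 0.0
97.4655599183952 [ 0.  0. -1.] [ 0.13  0.37  1.73 -0.    1.04 -1.57]
[[251.27374671 248.9594451 ]
 [248.77710027 267.04250248]]
```

View pics/w5.png

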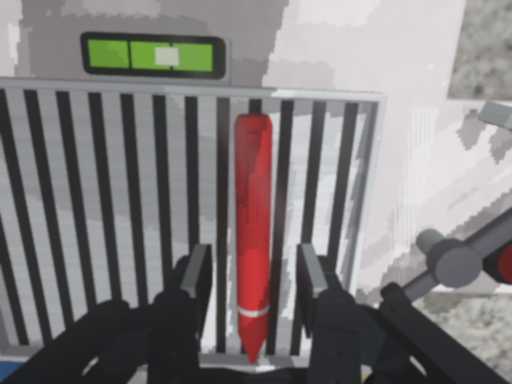

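The marker at (253,230) lies centred between the fingers. Lower and grip.

```bash
python3 -m pendant '[[0.005,0.003,-0.03,0,0,0],[0,0,-0.03,0,0,0],[0,0,-0.03,0,0,0],[0,0,0,0,0,0],[0,0,0,0,0,0],[0,0,0,0,0,0],[0,0,0,0,0,0],[0,0,0,0,0,0],[0,0,0,0,0,0],[0,0,0,0,0,0]]'
python3 -m pendant '[[0,0,0,0,0,0],[0,0,0,0,0,0],[0,0,0,0,0,0],[0,0,0,0,0,0],[0,0,0,0,0,0],[0,0,0,0,0,0],[0,0,0,0,0,0],[0,0,0,0,0,0],[0,0,0,0,0,0],[0,0,0,0,0,0]]' -1
python3 -m pendant '[[0,0,0.03,0,0,0],[0,0,0.07,0,0,0],[0,0,0.1,0,0,0],[0,0,0.1,0,0,0],[0,0,0.1,0,0,0],[0,0,0,0,0,0],[0,0,0,0,0,0],[0,0,0,0,0,0],[0,0,0,0,0,0],[0,0,0,0,0,0]]'
```

```text
time_s: 18.1
eef_pos: [0.5411, 0.1881, 0.0593]
eef_rot: [0.0, -0.065, 0.998, -0.0]
wrist_force: [-0.2, 0.5, 0.4]
opening: 0.453
grasp_force: 0.0
time_s: 19.35
eef_pos: [0.5411, 0.1881, 0.0594]
eef_rot: [0.0, -0.065, 0.998, 0.0]
wrist_force: [-1.0, -0.2, 4.4]
opening: 0.154
grasp_force: 60.4
time_s: 20.6
eef_pos: [0.5408, 0.1881, 0.1388]
eef_rot: [-0.0, -0.065, 0.998, -0.0]
wrist_force: [0.4, 0.4, -0.3]
opening: 0.15
grasp_force: 59.7
```

```bash
python3 -m pendant '[[-0.083,0.006,0,0,0,-0.1083],[-0.083,0.006,0,0,0,-0.1083],[-0.083,0.006,0,0,0,-0.1083],[-0.083,0.006,0,0,0,-0.1083],[-0.083,0.006,0,0,0,-0.1083],[-0.083,0.006,0,0,0,-0.1083],[-0.083,0.006,0,0,0,-0.1083],[-0.083,0.006,0,0,0,-0.1083],[-0.083,0.006,0,0,0,-0.1083],[-0.083,0.006,0,0,0,-0.1083]]'
python3 -m pendant '[[0,0,0,0,0,0],[0,0,-0.08,0,0,0],[0,0,-0.1,0,0,0],[0,0,-0.1,0,0,0],[0,0,-0.1,0,0,0],[0,0,-0.1,0,0,0],[0,0,-0.06,0,0,0],[0,0,-0.04,0,0,0],[0,0,0,0,0,0],[0,0,0,0,0,0]]'
python3 - <<'E'
from h import *
c=shot("side","s5.png")
for b in blobs(c,[0,110,60],[8,255,255],15): print(b[0].round(1),b[1],onplane(c,b[0],.03)[0].round(3))
E
```

```text
time_s: 21.85
eef_pos: [0.3745, 0.2001, 0.1393]
eef_rot: [-0.0, 0.709, 0.705, 0.0]
wrist_force: [0.2, 0.6, -1.1]
opening: 0.153
grasp_force: 64.3
time_s: 23.1
eef_pos: [0.3756, 0.2002, 0.0238]
eef_rot: [0.0, 0.707, 0.707, 0.0]
wrist_force: [-0.2, -0.8, 0.3]
opening: 0.148
grasp_force: 64.4
[320.5 179.1] 55 [0.384 0.162 0.03 ]
[342.6 186.4] 67 [0.383 0.238 0.03 ]
[377.3 213.4] 34 [0.438 0.37  0.03 ]
[362.3 236.4] 80 [0.537 0.349 0.03 ]
```

```bash
python3 -m pendant '[[0,0,-0.02,0,0,0],[0,0,-0.02,0,0,0],[0,0,-0.01,0,0,0],[0,0,0,0,0,0],[0,0,0,0,0,0],[0,0,0,0,0,0],[0,0,0,0,0,0],[0,0,0,0,0,0],[0,0,0,0,0,0],[0,0,0,0,0,0]]'
python3 -m pendant '[[0,0,0,0,0,0],[0,0,0,0,0,0],[0,0,0,0,0,0],[0,0,0,0,0,0],[0,0,0.1,0,0,0],[0,0,0.2,0,0,0],[0,0,0.3,0,0,0],[0,0,0.3,0,0,0],[0,0,0.3,0,0,0],[0,0,0,0,0,0]]' -0.1
python3 -m pendant '[[0.05,-0.25,0.03,0,0,0],[0.05,-0.25,0.03,0,0,0],[0.05,-0.25,0.03,0,0,0],[0.05,-0.25,0.03,0,0,0],[0.05,-0.25,0.03,0,0,0],[0.05,-0.25,0.03,0,0,0],[0.05,-0.2,0,0,0,0],[0.05,0,0,0,0,0],[0.05,0,0,0,0,0],[0,0,0,0,0,0]]'
python3 - <<'E'
from h import *
for n in ("scene","side"):
    c=shot(n)
    for b in blobs(c,[0,110,60],[8,255,255],15): print(n,b[0].round(1),b[1],onplane(c,b[0],.01)[0].round(3))
c=shot("wrist","w6.png")
for nm,lo,hi in [("orange",[5,140,100],[18,255,255]),("blue",[105,140,60],[125,255,255])]:
    for b in blobs(c,lo,hi,30): print(nm,b[0].round(1),b[1],onplane(c,b[0],.01)[0].round(4),b[3].round(1))
E
```

```text
time_s: 24.4
eef_pos: [0.3751, 0.2001, 0.0133]
eef_rot: [0.0, 0.707, 0.707, 0.0]
wrist_force: [0.3, 0.0, -1.0]
opening: 0.151
grasp_force: 64.4
time_s: 25.65
eef_pos: [0.378, 0.2008, 0.2586]
eef_rot: [0.003, 0.707, 0.707, 0.005]
wrist_force: [0.5, 0.1, -0.7]
opening: 0.449
grasp_force: 0.0
time_s: 26.9
eef_pos: [0.4653, -0.1387, 0.2886]
eef_rot: [-0.001, 0.706, 0.708, -0.0]
wrist_force: [0.8, 1.3, 0.2]
opening: 0.448
grasp_force: 0.0
scene [385.1 154.8] 84 [ 1.065 -0.16   0.01 ]
scene [174.5 156.5] 51 [0.576 0.401 0.01 ]
scene [150.3 159.6] 33 [0.507 0.451 0.01 ]
scene [161.7 207.1] 152 [0.374 0.202 0.01 ]
side [332.5 185.7] 160 [0.379 0.205 0.01 ]
side [377.2 213.5] 35 [0.424 0.371 0.01 ]
side [362.5 236.5] 78 [0.525 0.351 0.01 ]
orange [325.  170.9] 146 [ 0.5533 -0.1664  0.01  ] [11.8 16.1]
blue [445.4   2.2] 32 [0.6707 0.0216 0.01  ] [5.6 7.7]
blue [439.5  18.2] 80 [0.667 0.006 0.01 ] [ 6.4 17.6]
blue [503.3 103.8] 74 [ 0.7575 -0.0845  0.01  ] [ 5.4 20.3]
blue [441.1 162.6] 58 [ 0.6963 -0.1555  0.01  ] [ 7.7 10.6]
blue [416.8 226. ] 71 [ 0.6791 -0.2409  0.01  ] [ 8.5 10.6]
blue [264.2 247.4] 97 [ 0.4791 -0.2725  0.01  ] [ 9.8 12.9]
```

View pics/w6.png

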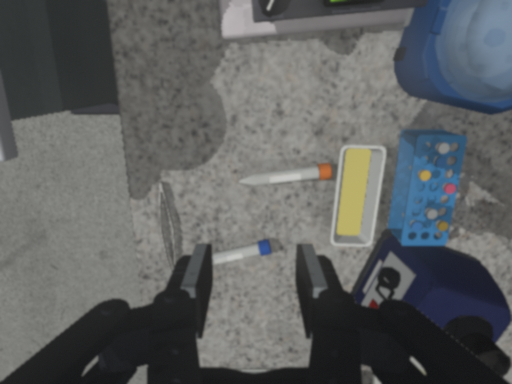

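The marker lies on the bench at (0.375, 0.20). The wrist view shows the orange-capped tube from (240,182) to (332,171) and the blue-capped one with its cap at (265,247). There are only two tubes, and the trough is beside the orange cap. The orange tube has moved since the first view.

```bash
cat >> h.py <<'E'
def tube(c,cap,z=.01):
    """cap: seed pixel of the cap blob; whitish body joined to it"""
    h=cv2.cvtColor(c["color"],cv2.COLOR_BGR2HSV); return h
E
python3 - <<'E'
from h import *
c=shot("wrist")
P=onplane(c,[[240,182],[332,171.5],[270,246],[213,259]],.01)[:,:2]
print(P.round(4).tolist())
d=P[1]-P[0];print("orange mid",(P[0]+P[1])/2,np.hypot(*d),"yaw",np.degrees(np.arctan2(d[1],d[0])))
d=P[2]-P[3];u=d/np.hypot(*d);print("blue mid",P[2]-u*.0575,"yaw",np.degrees(np.arctan2(d[1],d[0])))
o=ctrl.get_obs();print(o["eef_pos"],o["q"].round(2))
c=shot("scene")
for uv in ([[265*1,0]],):
    pass
for nm,lo,hi in [("orange",[5,140,80],[18,255,255]),("blue",[105,140,60],[125,255,255])]:
    for b in blobs(c,lo,hi,15): print(nm,b[0].round(1),b[1],onplane(c,b[0],.01)[0].round(3))
E
```

```text
[[0.4476, -0.1813], [0.5623, -0.1674], [0.4868, -0.2706], [0.4099, -0.2904]]
orange mid [ 0.50494709 -0.17434332] 0.11545081249028728 yaw 6.905284118430948
blue mid [ 0.43114842 -0.28496355] yaw 14.416001251131352
[ 0.46492501 -0.13905816  0.28931268] [-0.54 -0.07  1.76 -0.    1.44 -0.54]
blue [190.5 140.9] 41 [0.686 0.446 0.01 ]
blue [209.7 140.7] 63 [0.735 0.39  0.01 ]
blue [402.5 158.4] 145 [ 1.082 -0.216  0.01 ]
blue [292.5 188.5] 636 [ 0.695 -0.032  0.01 ]
blue [320.1 267.6] 15 [ 0.485 -0.271  0.01 ]
```

Orange tube: middle (0.505, -0.174), yaw 6.9°. I pick it up.

```bash
python3 -m pendant '[[0.02,-0.0176,-0.0845,0,0,0.1077],[0.02,-0.0176,-0.0845,0,0,0.1077],[0.02,-0.0176,-0.0845,0,0,0.1077],[0.02,-0.0176,-0.0845,0,0,0.1077],[0.02,-0.0176,-0.0845,0,0,0.1077],[0.02,-0.0176,-0.0845,0,0,0.1077],[0.02,-0.0176,-0.0845,0,0,0.1077],[0.02,-0.0176,-0.0845,0,0,0.1077],[0.02,-0.0176,-0.0845,0,0,0.1077],[0.02,-0.0176,-0.0845,0,0,0.1077]]'
python3 -m pendant '[[0,0,0,0,0,0],[0,0,-0.1,0,0,0],[0,0,-0.1,0,0,0],[0,0,-0.1,0,0,0],[0,0,-0.1,0,0,0],[0,0,0,0,0,0],[0,0,0,0,0,0],[0,0,0,0,0,0],[0,0,0,0,0,0],[0,0,0,0,0,0]]'
python3 - <<'E'
from h import *
o=ctrl.get_obs();M=quat(o["eef_rot"]).as_matrix();print(np.degrees(np.arctan2(M[1,1],M[0,1])),o["q"].round(2))
c=shot("wrist","w7.png")
for b in blobs(c,[5,140,100],[18,255,255],30): print(b[0].round(1),b[1],onplane(c,b[0],.01)[0].round(4))
E
```

```text
time_s: 28.4
eef_pos: [0.5052, -0.175, 0.12]
eef_rot: [0.0, -0.063, 0.998, -0.0]
wrist_force: [0.3, -0.2, 0.4]
opening: 0.453
grasp_force: 0.0
time_s: 29.65
eef_pos: [0.5053, -0.1752, 0.0407]
eef_rot: [0.0, -0.06, 0.998, -0.0]
wrist_force: [-0.7, 0.1, -0.2]
opening: 0.448
grasp_force: 0.0
96.91949402521391 [-0.56  0.36  1.84 -0.    0.94 -2.25]
[253.7 320.7] 574 [ 0.5584 -0.1666  0.01  ]
```

View pics/w7.png

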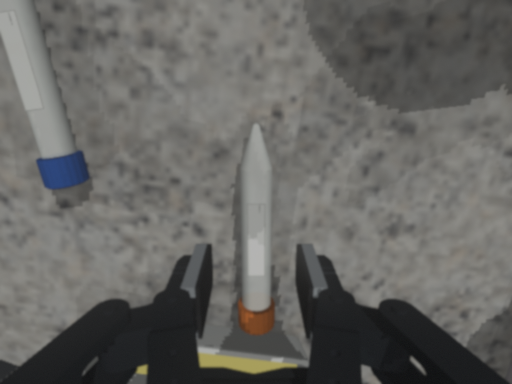

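The tube at (256,230) is centred between the fingers. Down, grip, lift.

```bash
python3 -m pendant '[[0,0,-0.05,0,0,0],[0,0,-0.05,0,0,0],[0,0,-0.042,0,0,0],[0,0,0,0,0,0],[0,0,0,0,0,0],[0,0,0,0,0,0],[0,0,0,0,0,0],[0,0,0,0,0,0],[0,0,0,0,0,0],[0,0,0,0,0,0]]'
python3 -m pendant '[[0,0,0,0,0,0],[0,0,0,0,0,0],[0,0,0,0,0,0],[0,0,0,0,0,0],[0,0,0,0,0,0],[0,0,0,0,0,0],[0,0,0,0,0,0],[0,0,0,0,0,0],[0,0,0,0,0,0],[0,0,0,0,0,0]]' -1
python3 -m pendant '[[0,0,0.05,0,0,0],[0,0,0.1,0,0,0],[0,0,0.15,0,0,0],[0,0,0.15,0,0,0],[0,0,0.15,0,0,0],[0,0,0.15,0,0,0],[0,0,0,0,0,0],[0,0,0,0,0,0],[0,0,0,0,0,0],[0,0,0,0,0,0]]'
```

```text
time_s: 30.95
eef_pos: [0.5051, -0.1751, 0.0119]
eef_rot: [0.0, -0.06, 0.998, -0.0]
wrist_force: [-0.3, 0.0, -0.6]
opening: 0.454
grasp_force: 0.0
time_s: 32.2
eef_pos: [0.5053, -0.1752, 0.0121]
eef_rot: [0.0, -0.06, 0.998, -0.0]
wrist_force: [-0.6, -0.6, 5.8]
opening: 0.193
grasp_force: 61.1
time_s: 33.45
eef_pos: [0.5044, -0.1748, 0.1607]
eef_rot: [-0.001, -0.06, 0.998, 0.001]
wrist_force: [0.2, -0.2, -0.0]
opening: 0.194
grasp_force: 60.4
```

```bash
python3 -m pendant '[[0.019,0.186,0,0,0,-0.002],[0.019,0.186,0,0,0,-0.002],[0.019,0.186,0,0,0,-0.002],[0.019,0.186,0,0,0,-0.002],[0.019,0.186,0,0,0,-0.002],[0.019,0.186,0,0,0,-0.002],[0.019,0.186,0,0,0,-0.002],[0.019,0.186,0,0,0,-0.002],[0.019,0.186,0,0,0,-0.002],[0.019,0.186,0,0,0,-0.002]]'
python3 -m pendant '[[0,0,0,0,0,0],[0,0,0,0,0,0],[0,0,-0.07,0,0,0],[0,0,-0.07,0,0,0],[0,0,-0.07,0,0,0],[0,0,-0.07,0,0,0],[0,0,-0.07,0,0,0],[0,0,-0.06,0,0,0],[0,0,0,0,0,0],[0,0,0,0,0,0]]'
python3 - <<'E'
from h import *
c=shot("wrist","w8.png")
cv2.imwrite("pics/w8.png",c["color"])
E
```

```text
time_s: 34.7
eef_pos: [0.5428, 0.1981, 0.1612]
eef_rot: [-0.0, -0.045, 0.999, -0.0]
wrist_force: [1.6, 0.2, -0.6]
opening: 0.194
grasp_force: 60.4
time_s: 35.95
eef_pos: [0.5434, 0.197, 0.0802]
eef_rot: [0.0, -0.045, 0.999, 0.0]
wrist_force: [1.0, 0.3, -0.2]
opening: 0.196
grasp_force: 60.4
```

View pics/w8.png

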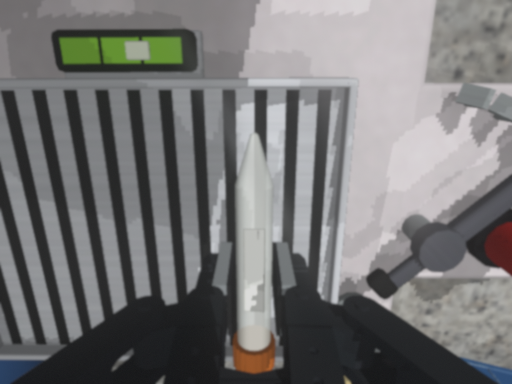

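The tube is held parallel to the slats at (255,240), well inside the rim. Lower and release.

```bash
python3 -m pendant '[[0,0,-0.04,0,0,0],[0,0,-0.03,0,0,0],[0,0,-0.02,0,0,0],[0,0,-0.005,0,0,0],[0,0,0,0,0,0],[0,0,0,0,0,0],[0,0,0,0,0,0],[0,0,0,0,0,0],[0,0,0,0,0,0],[0,0,0,0,0,0]]'
python3 -m pendant '[[0,0,0,0,0,0],[0,0,0,0,0,0],[0,0,0,0,0,0],[0,0,0,0,0,0],[0,0,0,0,0,0],[0,0,0.05,0,0,0],[0,0,0.1,0,0,0],[0,0,0.2,0,0,0],[0,0,0.2,0,0,0],[0,0,0.2,0,0,0]]' -0.3
```

```text
time_s: 37.25
eef_pos: [0.543, 0.1969, 0.0623]
eef_rot: [-0.0, -0.045, 0.999, -0.0]
wrist_force: [-4.8, -1.0, 12.9]
opening: 0.194
grasp_force: 62.2
time_s: 38.5
eef_pos: [0.5433, 0.197, 0.2141]
eef_rot: [0.001, -0.045, 0.999, 0.0]
wrist_force: [-0.6, -0.3, 0.5]
opening: 0.351
grasp_force: 0.0
```

```bash
python3 -m pendant '[[-0.05,-0.19,0.04,0,0,0],[-0.05,-0.19,0.04,0,0,0],[-0.05,-0.19,0.04,0,0,0],[-0.05,-0.19,0.04,0,0,0],[-0.05,-0.19,0.04,0,0,0],[-0.05,-0.19,0.04,0,0,0],[-0.05,-0.19,0.02,0,0,0],[-0.05,-0.19,0.02,0,0,0],[-0.05,-0.19,0,0,0,0],[-0.05,-0.19,0,0,0,0]]' -0.1
python3 - <<'E'
from h import *
o=ctrl.get_obs();M=quat(o["eef_rot"]).as_matrix();print(np.degrees(np.arctan2(M[1,1],M[0,1])),o["q"].round(2))
c=shot("wrist","w9.png")
for b in blobs(c,[105,140,60],[125,255,255],30): print("blue",b[0].round(1),b[1],onplane(c,b[0],.01)[0].round(4))
for n in ("side","scene"):
  c=shot(n)
  for b in blobs(c,[5,140,60],[18,255,255],15): print(n,"orange",b[0].round(1),b[1],onplane(c,b[0],.058)[0].round(4),onplane(c,b[0],.01)[0].round(4))
E
```

```text
time_s: 39.75
eef_pos: [0.4428, -0.1844, 0.2689]
eef_rot: [0.001, -0.045, 0.999, -0.001]
wrist_force: [0.5, 0.6, -0.1]
opening: 0.45
grasp_force: 0.0
95.1345257311338 [-0.64 -0.07  1.81  0.    1.4  -2.3 ]
blue [175.4 174.5] 117 [ 0.4807 -0.2727  0.01  ]
blue [266.6 338.1] 42 [ 0.7088 -0.1406  0.01  ]
```

View pics/w9.png

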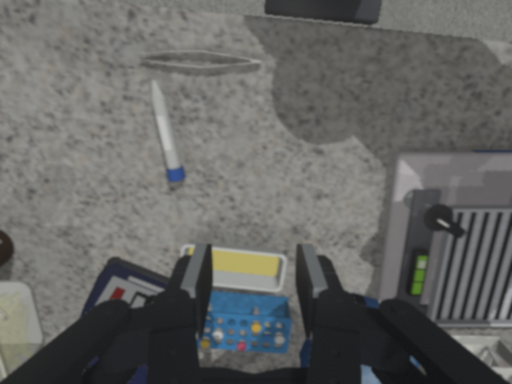

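The blue-capped tube runs from its tip at (154,80) to the cap end at (177,182); the front screw is at (443,221). One picture is left to view, so I measure numerically from here.

```bash
python3 - <<'E'
from h import *
c=shot("wrist")
P=onplane(c,[[154,80],[177,182]],.01)[:,:2];d=P[1]-P[0]
print(P,"mid",P.mean(0),np.hypot(*d),"yaw",np.degrees(np.arctan2(d[1],d[0])))
# refine with mask: bright tube body
g=cv2.cvtColor(c["color"],cv2.COLOR_BGR2GRAY); s=cv2.cvtColor(c["color"],cv2.COLOR_BGR2HSV)
roi=np.zeros_like(g); cv2.line(roi,(154,80),(177,182),255,26)
m=((g>165)|((s[...,0]>105)&(s[...,0]<125)&(s[...,1]>110)))&(roi>0)
m=cv2.morphologyEx(m.astype(np.uint8),cv2.MORPH_OPEN,np.ones((3,3)))
n,l,st,_=cv2.connectedComponentsWithStats(m); i=1+st[1:,4].argmax(); ys,xs=np.where(l==i)
Q=onplane(c,np.c_[xs,ys],.012)[:,:2];mm=Q.mean(0);w,v=np.linalg.eigh(np.cov(Q.T));t=(Q-mm)@v[:,1];k=(Q-mm)@v[:,0]
print(st[i],"mid",mm+v[:,1]*(t.max()+t.min())/2,np.ptp(t),np.ptp(k),np.degrees(np.arctan2(*v[::-1,1])))
E
```

```text
[[ 0.37509565 -0.29769584]
 [ 0.48929626 -0.27073419]] mid [ 0.43219596 -0.28421502] 0.11734014509847221 yaw 13.28373631994761
[158 102  18  64 414] mid [ 0.43309287 -0.28377803] 0.07264319617496887 0.00926768168538403 -166.08057237768156
```

```bash
python3 -m pendant '[[-0.0054,-0.0498,-0.0745,0,0,0.0093],[-0.0054,-0.0498,-0.0745,0,0,0.0093],[-0.0054,-0.0498,-0.0745,0,0,0.0093],[-0.0054,-0.0498,-0.0745,0,0,0.0093],[-0.0054,-0.0498,-0.0745,0,0,0.0093],[-0.0054,-0.0498,-0.0745,0,0,0.0093],[-0.0054,-0.0498,-0.0745,0,0,0.0093],[-0.0054,-0.0498,-0.0745,0,0,0.0093],[-0.0054,-0.0498,-0.0745,0,0,0.0093],[-0.0054,-0.0498,-0.0745,0,0,0.0093]]'
python3 -m pendant '[[0,0,0,0,0,0],[0,0,-0.1,0,0,0],[0,0,-0.1,0,0,0],[0,0,-0.1,0,0,0],[0,0,-0.1,0,0,0],[0,0,0,0,0,0],[0,0,0,0,0,0],[0,0,0,0,0,0],[0,0,0,0,0,0],[0,0,0,0,0,0]]'
python3 - <<'E'
from h import *
o=ctrl.get_obs();M=quat(o["eef_rot"]).as_matrix();print(np.degrees(np.arctan2(M[1,1],M[0,1])),o["q"].round(2))
c=shot("wrist","w10.png")
for b in blobs(c,[105,140,60],[125,255,255],100): print("blue",b[0].round(1),b[1],onplane(c,b[0],.01)[0].round(4))
g=cv2.cvtColor(c["color"],cv2.COLOR_BGR2GRAY)
for r in (150,180,210,240,270,300):
    x=np.where(g[r,200:312]>175)[0]+200; print(r,x.min() if len(x) else None,x.max() if len(x) else None,len(x))
E
```

```text
time_s: 41.2
eef_pos: [0.4322, -0.2834, 0.1169]
eef_rot: [0.0, -0.118, 0.993, -0.0]
wrist_force: [0.2, 0.3, -0.2]
opening: 0.449
grasp_force: 0.0
time_s: 42.45
eef_pos: [0.4324, -0.2828, 0.0383]
eef_rot: [0.0, -0.118, 0.993, -0.0]
wrist_force: [0.7, -0.1, 0.2]
opening: 0.447
grasp_force: 0.0
103.50248287888823 [-0.81  0.33  1.88 -0.    0.92 -2.62]
blue [250.2 325.4] 589 [ 0.4862 -0.2698  0.01  ]
150 None None 0
180 None None 0
210 None None 0
240 None None 0
270 244 257 14
300 None None 0
```

```bash
python3 -m pendant '[[0,0,-0.05,0,0,0],[0,0,-0.05,0,0,0],[0,0,-0.031,0,0,0],[0,0,0,0,0,0],[0,0,0,0,0,0],[0,0,0,0,0,0],[0,0,0,0,0,0],[0,0,0,0,0,0],[0,0,0,0,0,0],[0,0,0,0,0,0]]'
python3 -m pendant '[[0,0,0,0,0,0],[0,0,0,0,0,0],[0,0,0,0,0,0],[0,0,0,0,0,0],[0,0,0,0,0,0],[0,0,0,0,0,0],[0,0,0,0,0,0],[0,0,0,0,0,0],[0,0,0,0,0,0],[0,0,0,0,0,0]]' -1
python3 -m pendant '[[0,0,0.05,0,0,0],[0,0,0.1,0,0,0],[0,0,0.15,0,0,0],[0,0,0.15,0,0,0],[0,0,0.15,0,0,0],[0,0,0.15,0,0,0],[0,0,0,0,0,0],[0,0,0,0,0,0],[0,0,0,0,0,0],[0,0,0,0,0,0]]'
```

```text
time_s: 43.75
eef_pos: [0.4323, -0.2827, 0.0117]
eef_rot: [0.0, -0.118, 0.993, -0.0]
wrist_force: [0.6, 0.6, -0.4]
opening: 0.447
grasp_force: 0.0
time_s: 45.0
eef_pos: [0.4324, -0.2829, 0.0119]
eef_rot: [0.0, -0.118, 0.993, -0.0]
wrist_force: [-0.2, 0.1, 4.7]
opening: 0.193
grasp_force: 60.7
time_s: 46.25
eef_pos: [0.4317, -0.2822, 0.1606]
eef_rot: [-0.001, -0.118, 0.993, 0.001]
wrist_force: [0.1, 0.3, -0.1]
opening: 0.191
grasp_force: 60.0
```

```bash
python3 -m pendant '[[0.0606,0.1847,0,0,0,-0.0093],[0.0606,0.1847,0,0,0,-0.0093],[0.0606,0.1847,0,0,0,-0.0093],[0.0606,0.1847,0,0,0,-0.0093],[0.0606,0.1847,0,0,0,-0.0093],[0.0606,0.1847,0,0,0,-0.0093],[0.0606,0.1847,0,0,0,-0.0093],[0.0606,0.1847,0,0,0,-0.0093],[0.0606,0.1847,0,0,0,-0.0093],[0.0606,0.1847,0,0,0,-0.0093]]'
python3 -m pendant '[[0,0,0,0,0,0],[0,0,0,0,0,0],[0,0,-0.07,0,0,0],[0,0,-0.07,0,0,0],[0,0,-0.07,0,0,0],[0,0,-0.07,0,0,0],[0,0,-0.07,0,0,0],[0,0,-0.06,0,0,0],[0,0,0,0,0,0],[0,0,0,0,0,0]]'
python3 - <<'E'
from h import *
c=shot("wrist","w11.png")
for b in blobs(c,[105,120,50],[125,255,255],100): print("blue",b[0].round(1),b[1],b[3].round(1))
o=ctrl.get_obs();M=quat(o["eef_rot"]).as_matrix();print(np.degrees(np.arctan2(M[1,1],M[0,1])))
E
```

```text
time_s: 47.5
eef_pos: [0.5535, 0.088, 0.1611]
eef_rot: [-0.0, -0.045, 0.999, 0.0]
wrist_force: [0.1, -0.4, -0.3]
opening: 0.195
grasp_force: 60.0
time_s: 48.75
eef_pos: [0.5538, 0.0867, 0.08]
eef_rot: [0.0, -0.045, 0.999, -0.0]
wrist_force: [-0.9, -0.8, 0.1]
opening: 0.193
grasp_force: 60.0
blue [ 41.1 332.5] 4868 [ 60.9 119.7]
blue [253.8 359.9] 879 [30.4 48.6]
blue [122.4 359.2] 162 [ 6.9 32.2]
95.13710700564693
```

```bash
python3 -m pendant '[[0,0,-0.04,0,0,0],[0,0,-0.03,0,0,0],[0,0,-0.02,0,0,0],[0,0,0,0,0,0],[0,0,0,0,0,0],[0,0,0,0,0,0],[0,0,0,0,0,0],[0,0,0,0,0,0],[0,0,0,0,0,0],[0,0,0,0,0,0]]'
```

```text
time_s: 50.05
eef_pos: [0.5532, 0.0867, 0.0618]
eef_rot: [-0.0, -0.045, 0.999, 0.0]
wrist_force: [-2.4, -0.7, 5.1]
opening: 0.195
grasp_force: 60.8
```

```bash
python3 -m pendant '[[0,0,0,0,0,0],[0,0,0,0,0,0],[0,0,0,0,0,0],[0,0,0,0,0,0],[0,0,0,0,0,0],[0,0,0.05,0,0,0],[0,0,0.1,0,0,0],[0,0,0.2,0,0,0],[0,0,0.2,0,0,0],[0,0,0.2,0,0,0]]' -0.3
python3 -m pendant '[[-0.03,0,0.08,0,0,0],[-0.03,0,0.08,0,0,0],[-0.03,0,0.08,0,0,0],[-0.03,0,0.08,0,0,0],[-0.03,0,0.08,0,0,0],[0,0,0,0,0,0],[0,0,0,0,0,0],[0,0,0,0,0,0],[0,0,0,0,0,0],[0,0,0,0,0,0]]'
python3 - <<'E'
from h import *
a=np.radians(5.1); 
c=shot("wrist","w12.png"); np.savez("w12.npz",t=c["t"],R=c["R"])
S=lambda p: (np.array(p)[...,:2]-[.548,.142])@np.array([[np.cos(a),-np.sin(a)],[np.sin(a),np.cos(a)]])
print("tcp",c["t"])
for nm,lo,hi,z in [("orange",[3,120,60],[18,255,255],.058),("blue",[105,120,50],[125,255,255],.058),("green",[35,100,60],[65,255,255],.058)]:
    for b in blobs(c,lo,hi,25): print(nm,b[0].round(1),b[1],"shaker mm",(S(onplane(c,b[0],z))*1000).round(1),b[3].round(1))
k=2.3
cr=c["color"][20:,:]; cv2.imwrite("pics/w12b.png",cv2.resize(c["color"],(800,600),interpolation=cv2.INTER_CUBIC))
# white pointer lines on the screws
for n,p in {"front":[-.075,-.125],"back":[.070,.120]}.items():
    w=np.array([.548,.142])+np.array([[np.cos(a),-np.sin(a)],[np.sin(a),np.cos(a)]])@p
    uv=proj(c,[*w,.097])[0]; print(n,w,uv)
E
```

```text
time_s: 51.3
eef_pos: [0.5534, 0.0867, 0.2138]
eef_rot: [0.0, -0.045, 0.999, -0.0]
wrist_force: [0.6, -0.0, 0.6]
opening: 0.349
grasp_force: 0.0
time_s: 52.55
eef_pos: [0.5234, 0.0867, 0.2913]
eef_rot: [-0.0, -0.045, 0.999, 0.0]
wrist_force: [0.2, 0.3, 0.2]
opening: 0.355
grasp_force: 0.0
tcp [0.44280773 0.08169203 0.42693058]
orange [347.5 223.1] 195 shaker mm [[51.  58.5]] [13.4 20.3]
blue [152.7 239. ] 2146 shaker mm [[  71.7 -170.1]] [37.5 99.2]
blue [251.4 224.2] 147 shaker mm [[ 52.5 -53.4]] [11.4 17.2]
blue [ 53.1 256.3] 67 shaker mm [[  95.  -292.7]] [ 8.5 10.2]
blue [465.3 270.5] 121 shaker mm [[114.2 208.5]] [ 6.3 25.6]
blue [491.3 275.9] 373 shaker mm [[121.8 242.3]] [11.5 43.9]
blue [102.6 298.5] 31 shaker mm [[ 154.6 -241. ]] [ 2.9 14.7]
blue [438.3 308.7] 400 shaker mm [[169.7 184.8]] [22.9 29.4]
blue [296.5 345.3] 183 shaker mm [[227.1   6.2]] [12.8 18.3]
green [293.7  97. ] 290 shaker mm [[-90.7  -9.5]] [12.8 30.5]
green [323.7  97. ] 100 shaker mm [[-90.7  21.6]] [10.3 12.9]
green [189.4 184.6] 405 shaker mm [[   4.4 -122.8]] [13.2 51.3]
front [0.48440871 0.01082779] [174.84307019 116.38184879]
back [0.60705556 0.26774753] [412.48162949 253.92661085]
```

Both tubes lie on the deck (caps at shaker (51,58) and (52,-53) mm). One montage of both screws and both levels, alongside numeric bubble profiles to use from here on.

```bash
cat >> h.py <<'E'
A=np.radians(5.1); RS=np.array([[np.cos(A),-np.sin(A)],[np.sin(A),np.cos(A)]]); O=np.array([.548,.142])
def W(p,z): return np.array([*(O+RS@np.array(p)/1000),z])
def S(p): return (np.atleast_2d(p)[:,:2]-O)@RS*1000
def level(c,which,show=False):
    """rectified strip of a level (shaker frame, z .058), 2 px/mm; returns along-axis profile info"""
    c0={"right":(10,-122),"front":(-91,4)}[which]; n=np.arange(-40,40.01,.5); m=np.arange(-12,12.01,.5)
    g=[[W((c0[0]+u,c0[1]+v) if which=="right" else (c0[0]+v,c0[1]+u),.058) for u in n] for v in m]
    uv=proj(c,np.array(g).reshape(-1,3)).reshape(len(m),len(n),2).astype(np.float32)
    im=cv2.remap(c["color"],uv,None,cv2.INTER_CUBIC); h=cv2.cvtColor(im,cv2.COLOR_BGR2HSV)
    gr=cv2.inRange(h,(33,90,60),(68,255,255)); ys,xs=np.where(gr>0)
    r0=int(np.median(ys)); strip=im[r0-3:r0+4].mean(0)
    sat=strip.max(1)-strip.min(1); val=strip.max(1)
    off=c0[0] if which=="right" else c0[1]
    return im,n+off,sat,val
E
python3 - <<'E'
from h import *
d=np.load("w12.npz"); c=shot("wrist"); 
tiles=[]
for n,p in {"front":[-75,-125],"back":[70,120]}.items():
    u,v=proj(c,W(p,.09))[0].astype(int); tiles.append(cv2.resize(c["color"][v-25:v+25,u-33:u+33],(400,303),interpolation=cv2.INTER_CUBIC)); print(n,u-33,v-25,400/66)
lv=[]
for w in ("right","front"):
    im,n,s,v=level(c,w); lv.append(cv2.resize(im,(400,122)))
    print(w); print(" ".join(f"{a:.0f}:{int(x)}/{int(y)}" for a,x,y in zip(n[::2],s[::2],v[::2])))
cv2.imwrite("pics/mont.png",np.vstack([np.hstack(tiles),np.hstack(lv)]))
E
```

```text
front 143 90 6.0606060606060606
back 376 225 6.0606060606060606
right
-30:1/52 -29:0/46 -28:1/42 -27:1/43 -26:0/44 -25:5/50 -24:27/74 -23:65/117 -22:100/158 -21:122/184 -20:127/191 -19:113/188 -18:78/184 -17:40/191 -16:21/204 -15:13/211 -14:11/214 -13:11/214 -12:11/214 -11:11/214 -10:13/214 -9:16/210 -8:22/200 -7:31/175 -6:50/149 -5:84/152 -4:113/173 -3:126/188 -2:129/192 -1:128/192 0:128/192 1:127/191 2:124/187 3:119/180 4:114/173 5:112/170 6:110/168 7:108/166 8:103/160 9:92/145 10:76/124 11:64/110 12:68/115 13:80/130 14:87/139 15:90/142 16:90/141 17:89/140 18:89/140 19:88/140 20:88/140 21:88/140 22:88/140 23:88/140 24:88/140 25:87/139 26:85/137 27:75/125 28:53/98 29:25/69 30:6/51 31:3/52 32:3/59 33:4/64 34:4/66 35:4/65 36:5/66 37:5/66 38:4/66 39:5/66 40:5/66 41:5/66 42:4/65 43:5/65 44:5/65 45:4/65 46:5/65 47:5/65 48:5/65 49:5/65 50:5/66
front
-36:3/114 -35:3/113 -34:3/113 -33:3/113 -32:2/111 -31:1/110 -30:1/116 -29:2/115 -28:2/95 -27:1/64 -26:0/46 -25:0/43 -24:13/58 -23:41/88 -22:67/119 -21:82/136 -20:86/141 -19:86/142 -18:86/142 -17:86/142 -16:86/142 -15:85/142 -14:86/142 -13:85/142 -12:85/141 -11:84/142 -10:84/141 -9:84/141 -8:80/138 -7:70/126 -6:55/108 -5:59/113 -4:73/130 -3:78/139 -2:80/141 -1:79/141 0:79/141 1:78/142 2:78/141 3:73/139 4:55/140 5:31/148 6:17/157 7:14/160 8:14/161 9:14/161 10:14/161 11:14/161 12:13/160 13:14/158 14:21/151 15:37/144 16:55/140 17:64/140 18:65/140 19:64/140 20:64/140 21:64/140 22:63/140 23:63/141 24:62/141 25:62/141 26:61/140 27:55/133 28:36/112 29:14/89 30:2/77 31:0/82 32:1/109 33:3/141 34:3/161 35:4/167 36:4/167 37:4/167 38:5/168 39:4/168 40:4/168 41:4/169 42:4/170 43:4/170 44:4/170
```

View pics/mont.png

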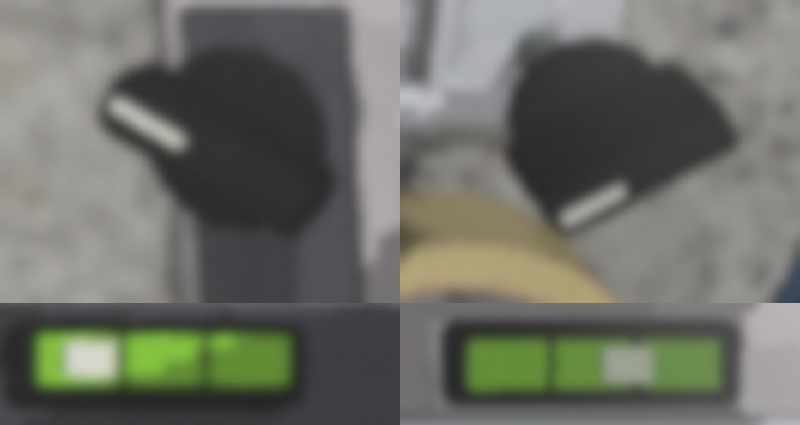

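The montage shows the front bar's white line from upper left towards the middle, and the back bar's from lower left, giving bar angles of about 63° and -56°. The right bubble is 15 mm to the front of the lines' middle and the front bubble 7 mm to its left. Next I compute exact grip numbers.

```bash
python3 - <<'E'
from h import *
c=shot("wrist")
f=lambda x,y,ox,oy:[ox+x/6.06-0.5,oy+y/6.06-0.5]
P=onplane(c,[f(110,100,143,90),f(183,147,143,90)],.097); d=P[1]-P[0]; print("front line",P.round(4).tolist(),np.degrees(np.arctan2(d[1],d[0]))%180,np.hypot(*d[:2]))
u=d/np.linalg.norm(d); print("front bar centre est", (P[0]+u*.018).round(4), "pred",W((-75,-125),.097))
P=onplane(c,[f(163,222,376,225),f(227,187,376,225)],.097); d=P[1]-P[0]; print("back line",P.round(4).tolist(),np.degrees(np.arctan2(d[1],d[0]))%180)
u=d/np.linalg.norm(d); print("back est",(P[0]+u*.018).round(4),(P[1]-u*.018).round(4),"pred",W((70,120),.097))
print(ctrl.get_obs()["eef_pos"])
E
```

```text
front line [[0.4762, -0.0026, 0.097], [0.4823, 0.0087, 0.097]] 61.615753310935524 0.012878319293432472
front bar centre est [0.4847 0.0132 0.097 ] pred [0.48440871 0.01082779 0.097     ]
back line [[0.6168, 0.259, 0.097], [0.6089, 0.2688, 0.097]] 129.01652502338297
back est [0.6055 0.273  0.097 ] [0.6202 0.2548 0.097 ] pred [0.60705556 0.26774753 0.097     ]
[0.52346214 0.08670276 0.29160624]
```

```bash
python3 -m pendant '[[-0.0195,-0.0374,-0.05,0,0,-0.1139],[-0.0195,-0.0374,-0.05,0,0,-0.1139],[-0.0195,-0.0374,-0.05,0,0,-0.1139],[-0.0195,-0.0374,-0.05,0,0,-0.1139],[-0.0195,-0.0374,-0.05,0,0,-0.1139],[-0.0195,-0.0374,-0.05,0,0,-0.1139],[-0.0195,-0.0374,-0.05,0,0,-0.1139],[-0.0195,-0.0374,-0.05,0,0,-0.1139],[-0.0195,-0.0374,-0.05,0,0,-0.1139],[-0.0195,-0.0374,-0.05,0,0,-0.1139]]' -0.3
python3 -m pendant '[[0,0,0,0,0,-0.1139],[0,0,0,0,0,-0.1139],[0,0,-0.04,0,0,0],[0,0,-0.04,0,0,0],[0,0,-0.04,0,0,0],[0,0,-0.04,0,0,0],[0,0,-0.04,0,0,0],[0,0,-0.04,0,0,0],[0,0,0,0,0,0],[0,0,0,0,0,0]]'
python3 - <<'E'
from h import *
o=ctrl.get_obs();M=quat(o["eef_rot"]).as_matrix();print(np.degrees(np.arctan2(M[1,1],M[0,1])),o["q"].round(2))
c=shot("wrist","w13.png")
g=cv2.cvtColor(c["color"],cv2.COLOR_BGR2GRAY); uv=proj(c,[[.4845,.012,.097],[.4845,.012,.077],o["eef_pos"]]); print(uv)
# white line near the screw
h=cv2.cvtColor(c["color"],cv2.COLOR_BGR2HSV); x,y=uv[0].astype(int)
roi=np.s_[max(0,y-70):y+70,x-70:x+70]
m=((h[roi][...,1]<45)&(h[roi][...,2]>150)).astype(np.uint8); n,l,st,ce=cv2.connectedComponentsWithStats(m)
for i in range(1,n):
    if st[i,4]>20:
        ys,xs=np.where(l==i);p=np.c_[xs+x-70,ys+max(0,y-70)]; P=onplane(c,p,.097)[:,:2]; w,v=np.linalg.eigh(np.cov(P.T)); print(st[i,4],p.mean(0).round(1),P.mean(0).round(4),(4*np.sqrt(w)*1000).round(1),np.degrees(np.arctan2(*v[::-1,1]))%180)
m=(g[roi]<70).astype(np.uint8);n,l,st,ce=cv2.connectedComponentsWithStats(m)
for i in range(1,n):
    if st[i,4]>150: print("dark",st[i],ce[i]+[x-70,max(0,y-70)])
E
```

```text
time_s: 53.95
eef_pos: [0.4844, 0.0116, 0.1915]
eef_rot: [0.0, 0.753, 0.658, 0.0]
wrist_force: [0.5, -0.0, 0.4]
opening: 0.348
grasp_force: 0.0
time_s: 55.2
eef_pos: [0.4846, 0.0119, 0.1438]
eef_rot: [0.0, 0.857, 0.516, 0.0]
wrist_force: [0.2, 0.3, 0.8]
opening: 0.351
grasp_force: 0.0
-27.877438919151896 [-0.22  0.09  1.92  0.    1.13  0.27]
[[255.3278543  227.60126778]
 [255.17276373 214.47769119]
 [256.17230761 271.05513737]]
8692 [248.  218.7] [0.4832 0.0181] [ 77.8 104.6] 119.35286701520575
42 [227.  255.9] [0.4611 0.0036] [3.9 6.2] 133.48629702791072
81 [280.5 269.8] [ 0.485  -0.0197] [ 5.6 10. ] 66.59019312525173
26 [273.5 289.4] [ 0.475 -0.03 ] [2.7 5.7] 34.300948245637784
dark [ 99   0  41  31 387] [308.24031008 170.79586563]
dark [  45   33   44   65 1738] [251.59148446 216.31530495]
dark [   0   87   37   53 1068] [203.51966292 275.66947566]
dark [ 102   88   38   52 1051] [304.70599429 276.61845861]
```

```bash
python3 - <<'E'
from h import *
g=cv2.cvtColor(cv2.imread("pics/w13.png"),cv2.COLOR_BGR2GRAY); h=cv2.cvtColor(cv2.imread("pics/w13.png"),cv2.COLOR_BGR2HSV)
for r in range(186,272,5): x=np.where(g[r,215:295]<75)[0]+215; w=np.where((g[r,225:285]>140))[0]+225; print(r,x.min() if len(x) else "",x.max() if len(x) else "",len(x))
# print small gray map
for r in range(186,270,4): print(r," ".join(f"{v:3d}" for v in g[r,226:286:3]))
E
```

```text
186 279 294 16
191 244 294 30
196 237 290 36
201 232 270 39
206 230 273 44
211 230 273 44
216 231 273 43
221 232 272 41
226 234 270 37
231 238 265 28
236 244 261 12
241 245 260 10
246 216 291 19
251 215 292 20
256 215 293 13
261 215 294 14
266 215 294 14
271 215 294 15
186 193 178 130  86  87  91  92  94  94  97  97  98  97  97  90  80  79  76  72  70
190 135  83  83  86  88  86  83  68  69  71  78  92  93  88  84  82  79  75  73  73
194  84  85  85  85  81  61  52  52  55  58  61  65  72  82  82  81  79  78  76  74
198  86  86  84  67  54  52  49  49  51  54  58  62  66  68  71  82  81  81  79  77
202  85  86  69  55  52  51  51  52  54  54  56  58  62  65  67  72  83  82  81 103
206  92  85  57  53  52  51  52  53  53  53  55  55  58  62  64  67  78 107 131 150
210 151  71  54  52  52  50  52  52  52  53  52  53  54  59  63  65  84 131 132 147
214 211 121  53  52  51  51  49  52  52  51  51  50  53  55  59  62  87 153 154 154
218 214 147  54  52  51  50  50  52  51  50  50  49  50  52  57  60  85 152 151 158
222 215 186  65  52  50  49  50  51  51  50  49  48  47  50  54  59 137 15
[... 233 characters left out ...]
 141 145 148 161 163 163 164
238 145 144 156 158 155 152  76  51 122 200  66  47 108 157 153 149 159 170 168 158
242 170 155 143 160 163 144  79  50 109 209  75  47 117 171 164 151 152 166 168 160
246 169 170 160 155 147 154  96  50 103 208  77  47 102 163 163 162 157 164 163 164
250 141 140 135 140 142 156 104  50  87 213  90  47 106 152 158 161 160 167 173 171
254 155 142 146 150 162 156 119  64  82 204  92  83 154 174 163 153 151 160 168 169
258 151 151 144 147 152 166 159 144 149 161 164 169 172 170 152 147 152 151 159 160
262 145 133 122 149 154 162 159 139 146 169 162 158 159 159 142 141 147 144 139 145
266 160 144 141 153 155 163 156 152 158 162 168 171 160 147 146 148 145 153 152 156
```

The bar is vertical in the picture at col 253, 1 mm off the axis and aligned. Descend and grip.

```bash
python3 -m pendant '[[0,0,-0.06,0,0,0],[0,0,-0.06,0,0,0],[0,0,-0.06,0,0,0],[0,0,-0.06,0,0,0],[0,0,-0.044,0,0,0],[0,0,0,0,0,0],[0,0,0,0,0,0],[0,0,0,0,0,0],[0,0,0,0,0,0],[0,0,0,0,0,0]]'
python3 -m pendant '[[0,0,0,0,0,0],[0,0,0,0,0,0],[0,0,0,0,0,0],[0,0,0,0,0,0],[0,0,0,0,0,0],[0,0,0,0,0,0],[0,0,0,0,0,0],[0,0,0,0,0,0],[0,0,0,0,0,0],[0,0,0,0,0,0]]' -1
```

```text
time_s: 56.5
eef_pos: [0.4846, 0.0119, 0.0871]
eef_rot: [0.0, 0.857, 0.516, 0.0]
wrist_force: [-1.3, 0.6, 0.2]
opening: 0.347
grasp_force: 0.0
time_s: 57.75
eef_pos: [0.4838, 0.0124, 0.0871]
eef_rot: [-0.001, 0.857, 0.516, -0.0]
wrist_force: [-2.2, 1.9, 5.9]
opening: 0.114
grasp_force: 58.8
```

```bash
python3 -m pendant '[[0,0,-0.0005,0,0,0.0691],[0,0,-0.0005,0,0,0.0691],[0,0,-0.0005,0,0,0.0691],[0,0,-0.0005,0,0,0.0691],[0,0,-0.0005,0,0,0.0691],[0,0,-0.0005,0,0,0.0691],[0,0,-0.0005,0,0,0.0691],[0,0,-0.0005,0,0,0.0691],[0,0,-0.0005,0,0,0.0691],[0,0,-0.0005,0,0,0.0691]]'
python3 - <<'E'
from h import *
for n in ("scene","side"):
    c=shot(n)
    for w in ("right",):
        im,a,s,v=level(c,w); print(n," ".join(f"{x:.0f}:{int(y)}/{int(z)}" for x,y,z in zip(a[6:-20:3],s[6:-20:3],v[6:-20:3])))
E
```

```text
time_s: 59.0
eef_pos: [0.4818, 0.0124, 0.0858]
eef_rot: [-0.003, 0.465, 0.885, -0.001]
wrist_force: [-11.8, -0.2, 12.7]
opening: 0.115
grasp_force: 59.7
scene -27:24/53 -26:36/69 -24:47/84 -22:57/101 -21:66/113 -20:71/122 -18:73/128 -16:71/133 -15:66/133 -14:57/132 -12:46/134 -10:37/137 -9:29/137 -8:23/137 -6:21/139 -4:22/139 -3:24/138 -2:28/133 0:33/128 2:40/121 3:45/114 4:48/107 6:52/100 8:55/94 9:56/89 10:54/86 12:53/86 14:56/88 15:60/89 16:62/92 18:60/96 20:59/99 21:58/99 22:55/96 24:48/91 26:42/83 27:34/74 28:25/65 30:16/58 32:8/52 33:4/46 34:3/42 36:4/43 38:4/44 39:4/45
side -27:5/45 -26:9/48 -24:22/58 -22:47/76 -21:73/92 -20:99/108 -18:122/123 -16:132/132 -15:136/139 -14:122/143 -12:102/143 -10:78/145 -9:60/149 -8:45/153 -6:34/156 -4:29/158 -3:26/158 -2:29/158 0:36/156 2:46/151 3:56/143 4:65/132 6:75/121 8:81/114 9:87/106 10:91/99 12:92/96 14:91/94 15:86/93 16:77/94 18:68/97 20:62/99 21:50/104 22:36/111 24:24/119 26:13/130 27:5/136 28:3/143 30:1/149 32:2/153 33:4/157 34:4/156 36:3/153 38:2/153 39:2/154
```

```bash
python3 -m pendant '[[0,0,0.0005,0,0,0.0691],[0,0,0.0005,0,0,0.0691],[0,0,0.0005,0,0,0.0691],[0,0,0,0,0,0.0691],[0,0,0,0,0,0.0691],[0,0,0,0,0,0.0691],[0,0,0,0,0,0.0691],[0,0,0,0,0,0.0691],[0,0,0,0,0,0.0691],[0,0,0,0,0,0.0691]]'
python3 - <<'E'
from h import *
for n in ("scene","side"):
    c=shot(n)
    for w in ("right",):
        im,a,s,v=level(c,w); print(n," ".join(f"{x:.0f}:{int(y)}/{int(z)}" for x,y,z in zip(a[6:-20:3],s[6:-20:3],v[6:-20:3])))
E
```

```text
time_s: 60.35
eef_pos: [0.4807, 0.0109, 0.0847]
eef_rot: [-0.004, -0.059, 0.998, -0.001]
wrist_force: [-10.5, -8.0, 1.5]
opening: 0.112
grasp_force: 58.4
scene -27:26/44 -26:34/59 -24:41/74 -22:48/87 -21:55/94 -20:58/97 -18:60/100 -16:61/103 -15:61/104 -14:60/100 -12:59/96 -10:55/93 -9:49/93 -8:42/96 -6:36/104 -4:30/114 -3:24/124 -2:20/132 0:18/139 2:18/144 3:19/145 4:21/141 6:26/138 8:32/134 9:38/128 10:46/122 12:56/120 14:65/121 15:71/123 16:73/125 18:73/128 20:73/127 21:73/123 22:71/117 24:65/108 26:55/98 27:44/87 28:32/75 30:20/63 32:11/53 33:4/48 34:3/47 36:3/48 38:4/47 39:4/47
side -27:7/49 -26:3/47 -24:7/50 -22:21/57 -21:36/66 -20:54/77 -18:74/88 -16:87/94 -15:95/97 -14:98/100 -12:96/101 -10:94/100 -9:92/99 -8:86/99 -6:74/99 -4:61/99 -3:49/104 -2:42/116 0:39/128 2:33/140 3:29/146 4:26/146 6:27/146 8:30/147 9:37/144 10:46/138 12:55/131 14:69/122 15:87/117 16:98/115 18:97/116 20:88/120 21:72/125 22:55/130 24:37/133 26:19/138 27:12/142 28:8/146 30:4/149 32:2/150 33:3/152 34:4/154 36:5/156 38:5/157 39:3/156
```

```bash
python3 -m pendant '[[0,0,0,0,0,0],[0,0,0,0,0,0],[0,0,0,0,0,0],[0,0,0,0,0,0],[0,0,0.05,0,0,0],[0,0,0.1,0,0,0],[0,0,0.2,0,0,0],[0,0,0.2,0,0,0],[0,0.1,0.2,0,0,0],[0,0.1,0.2,0,0,0]]' -0.3
python3 -m pendant '[[0.05,0.1,0,0,0,0],[0.1,0.2,0,0,0,0],[0,0,0,0,0,0],[0,0,0,0,0,0],[0,0,0,0,0,0],[0,0,0,0,0,0],[0,0,0,0,0,0],[0,0,0,0,0,0],[0,0,0,0,0,0],[0,0,0,0,0,0]]'
cat >> h.py <<'E'
def bub(c,which):
    im,n,s,v=level(c,which); N=lambda i:n[i]
    g=s>0.5*np.percentile(s,90)
    idx=np.where(g)[0]; ends=[n[idx[0]],n[idx[-1]]]
    low=[i for i in range(idx[0],idx[-1]) if s[i]<0.5*np.percentile(s,90) and v[i]>120]
    dark=[n[i] for i in range(idx[0]+4,idx[-1]-4) if v[i]<v[i-3]-8 and v[i]<v[i+3]-8]
    return "window",ends,"mid",np.mean(ends),"bubble",n[low[0]] if low else None,n[low[-1]] if low else None,np.mean(n[low]) if low else None,"lines",dark
E
python3 - <<'E'
from h import *
c=shot("wrist","w14.png")
for w in ("right","front"): print(w,*bub(c,w))
o=ctrl.get_obs();M=quat(o["eef_rot"]).as_matrix();print(np.degrees(np.arctan2(M[1,1],M[0,1])),o["q"].round(2))
u,v=proj(c,W((70,120),.097))[0].astype(int);print(u,v)
g=cv2.cvtColor(c["color"],cv2.COLOR_BGR2GRAY)
for r in range(v-36,v+36,3): print(r," ".join(f"{x:3d}" for x in g[r,u-36:u+36:3]))
E
```

```text
time_s: 61.7
eef_pos: [0.4844, 0.0523, 0.2784]
eef_rot: [0.001, -0.056, 0.998, -0.0]
wrist_force: [-0.3, -0.2, 0.0]
opening: 0.349
grasp_force: 0.0
time_s: 62.95
eef_pos: [0.5144, 0.1119, 0.2762]
eef_rot: [-0.0, -0.057, 0.998, 0.0]
wrist_force: [0.1, 0.5, -0.7]
opening: 0.351
grasp_force: 0.0
right window [np.float64(-23.5), np.float64(27.0)] mid 1.75 bubble -3.0 9.0 3.0 lines [np.float64(-6.5), np.float64(-6.0), np.float64(10.5), np.float64(11.0)]
front window [np.float64(-22.5), np.float64(27.0)] mid 2.25 bubble 4.5 14.5 9.5 lines [np.float64(-6.5), np.float64(-6.0)]
96.50050198690528 [-0.01  0.04  1.68 -0.    1.42 -1.7 ]
390 269
233 129 138 104 184 168 166 165 167 167 175 178 173 171 158 157 158 143 132 124 113 110 110 131 146
236 143 126 109 180 164 176 177 177 177 180 189 179 178 162 145 150 147 150 139 132 123 132 146 139
239 149 136 116 172 166 177 178 178 178 175 180 180 179 151 150 152 142 140 137 140 132 124 148 149
242 159 124 123 168 167 174 174 170 157 157 174 176 176 149 149 156 149 143 131 112 122 137 149 152
245 154 106 139 164 163 176 175 115  96 100 108 108 141 141 
[... 1239 characters left out ...]

284 157 159 154 155 151 152 155 157 158 158 155 140 120 133 130 126 130 131 116 140 142 119 128  71
287 128 120 120 113  96 105 115 131 144 157 158 158 147 133 129 127 133 125 128 145 145 136  86  66
290 139 128 128 119 112 115 114 112  99 119 148 158 160 149 126 112 126 129 128 127 138 101  68  57
293 139 124 141 142 124 113 104  99 102  93 103 147 159 159 136 112 123 124 111 119 117  66  65  52
296 155 151 150 158 156 134  98  85  78  72  75  97 151 159 155 123 121 130 126 129  98  65  54  51
299 159 153 156 149 128  73  36  34  34  35  35  42  97 144 156 129 120 128 131  98  69  61  51  51
302 140 150 145 140  54  31  31  33  32  32  32  32  34  46 100 124 112 122  84  70  67  51  50  51
```

Right level: bubble 0.6 mm from the middle, good. Now the back screw at (0.607, 0.268), closing line about 35°.

```bash
python3 -m pendant '[[0.0463,0.0781,-0.063,0,0,-0.0683],[0.0463,0.0781,-0.063,0,0,-0.0683],[0.0463,0.0781,-0.063,0,0,-0.0683],[0.0463,0.0781,-0.063,0,0,-0.0683],[0.0463,0.0781,-0.063,0,0,-0.0683],[0.0463,0.0781,-0.063,0,0,-0.0683],[0.0463,0.0781,-0.063,0,0,-0.0683],[0.0463,0.0781,-0.063,0,0,-0.0683],[0.0463,0.0781,-0.063,0,0,-0.0683],[0.0463,0.0781,-0.063,0,0,-0.0683]]'
python3 -m pendant '[[0,0,0,0,0,0],[0,0,0,0,0,0],[0,0,0,0,0,0],[0,0,0,0,0,0],[0,0,0,0,0,0],[0,0,0,0,0,0],[0,0,0,0,0,0],[0,0,0,0,0,0],[0,0,0,0,0,0],[0,0,0,0,0,0]]'
python3 - <<'E'
from h import *
o=ctrl.get_obs();M=quat(o["eef_rot"]).as_matrix();print(np.degrees(np.arctan2(M[1,1],M[0,1])),o["q"].round(2))
c=shot("wrist","w15.png"); u,v=proj(c,[*o["eef_pos"][:2],.097])[0].round().astype(int);print(u,v,proj(c,W((70,120),.097)))
g=cv2.cvtColor(c["color"],cv2.COLOR_BGR2GRAY)
for r in range(v-48,v+52,4): print(r," ".join(f"{x:3d}" for x in g[r,u-36:u+37:3]))
E
```

```text
time_s: 64.25
eef_pos: [0.6073, 0.2687, 0.1496]
eef_rot: [-0.0, 0.463, 0.886, -0.0]
wrist_force: [-0.6, -0.4, -0.2]
opening: 0.349
grasp_force: 0.0
time_s: 65.5
eef_pos: [0.607, 0.2681, 0.1502]
eef_rot: [-0.0, 0.462, 0.887, -0.0]
wrist_force: [-0.8, -0.0, 0.3]
opening: 0.349
grasp_force: 0.0
35.02909121843688 [ 0.24  0.46  1.44 -0.    1.24 -0.37]
252 223 [[251.41848017 223.71806589]]
175 165 159 157 136 107 109 144 161 163 160 162 158 157 167 170 165 151 154 175 185 185 186 187 186 185
179 159 160 158 156 120 133 168 177 167 164 159 157 157 169 169 168 169 166 160 158 171 185 186 184 184
183 158 159 156 156 149 159 166 167 157 100  80  76  82 114 163 168 166 168 173 170 166 157 178 184 184
187 155 156 156 154 159 165 165 138  66  50  54  58  63  68  75 104 153 170 170 170 170 154 170 185 185
191 156 155 155 156 164 157  87  48  47  49  52  55  58  63  68  72  75 113 166 169 158 130 133 156 167
195 155 156 153 163 165  91  47  46  45  49  50  52  56  59  63  68  71  74 131 161 130 131 133 133 123
199 155 153 155 164 133  49  46  46  45  48  48  50  52  55  58  62  65  68  73 117 131 1
[... 1186 characters left out ...]
  75 119 131 131 121 120 125  97  87  90  89  92  93  88  84  89  92  98  52
251  50  41 109 164 167  84 113 130 130 132 133 130 119  92  87  87  87  76  85  92  92  96  98 110  49
255  42  38 134 168 100 103 130 131 130 130 130 124 106  97  86  85  81  86  87  88  86 106 113 107  43
259  39  38 135 113  89 131 131 130 130 129 125 108 100  88  88  85  89  90  87  86  97 122 130 112  43
263  38  37  84  81 127 130 129 130 131 127 103  99 105 105  95  89  90  90  88 107 124 126 127 112  39
267  36  36  62 123 131 129 130 130 129 109  87  96  97 101  97  91  84  85 107 136 129 125 125 113  39
271  35  34  88 130 130 131 131 128 113  89  94  88  82  89  93  89  87  91 127 134 129 133 137 111  38
```

The bar is aligned (white line near-vertical at col 250, axis at 252). Descend and grip.

```bash
python3 -m pendant '[[0,0,-0.06,0,0,0],[0,0,-0.06,0,0,0],[0,0,-0.06,0,0,0],[0,0,-0.06,0,0,0],[0,0,-0.04,0,0,0],[0,0,-0.03,0,0,0],[0,0,0,0,0,0],[0,0,0,0,0,0],[0,0,0,0,0,0],[0,0,0,0,0,0]]'
python3 -m pendant '[[0,0,0,0,0,0],[0,0,0,0,0,0],[0,0,0,0,0,0],[0,0,0,0,0,0],[0,0,0,0,0,0],[0,0,0,0,0,0],[0,0,0,0,0,0],[0,0,0,0,0,0],[0,0,0,0,0,0],[0,0,0,0,0,0]]' -1
python3 -m pendant '[[0,0,-0.0005,0,0,0.0657],[0,0,-0.0005,0,0,0.0657],[0,0,-0.0005,0,0,0.0657],[0,0,-0.0005,0,0,0.0657],[0,0,-0.0005,0,0,0.0657],[0,0,-0.0005,0,0,0.0657],[0,0,-0.0005,0,0,0.0657],[0,0,-0.0005,0,0,0.0657],[0,0,-0.0005,0,0,0.0657],[0,0,-0.0005,0,0,0.0657]]'
python3 - <<'E'
from h import *
for n in ("scene","side"):
    c=shot(n); im,a,s,v=level(c,"front"); print(n," ".join(f"{x:.0f}:{int(y)}/{int(z)}" for x,y,z in zip(a[6:-20:3],s[6:-20:3],v[6:-20:3])))
E
```

```text
time_s: 66.8
eef_pos: [0.6073, 0.2682, 0.0886]
eef_rot: [0.0, 0.462, 0.887, 0.0]
wrist_force: [-0.2, -0.2, 0.0]
opening: 0.35
grasp_force: 0.0
time_s: 68.05
eef_pos: [0.6053, 0.2671, 0.0885]
eef_rot: [-0.001, 0.461, 0.887, -0.002]
wrist_force: [-8.6, -4.7, 8.2]
opening: 0.107
grasp_force: 59.0
time_s: 69.3
eef_pos: [0.6055, 0.2681, 0.0867]
eef_rot: [-0.002, -0.038, 0.999, -0.0]
wrist_force: [-6.0, -0.4, 1.5]
opening: 0.11
grasp_force: 58.5
scene -33:2/36 -32:3/29 -30:9/29 -28:14/36 -27:19/47 -26:27/56 -24:36/65 -22:40/74 -21:44/82 -20:48/86 -18:50/88 -16:49/90 -15:48/90 -14:48/88 -12:47/85 -10:44/81 -9:41/79 -8:35/78 -6:28/79 -4:24/85 -3:21/90 -2:19/94 0:17/95 2:16/93 3:15/90 4:15/86 6:18/83 8:22/80 9:29/78 10:36/78 12:41/79 14:45/81 15:48/85 16:49/87 18:50/86 20:50/84 21:47/82 22:41/79 24:34/76 26:25/73 27:16/74 28:9/79 30:3/85 32:0/92 33:1/100
side -33:6/98 -32:6/94 -30:7/89 -28:5/77 -27:4/63 -26:13/56 -24:34/60 -22:57/69 -21:75/77 -20:81/82 -18:85/89 -16:81/92 -15:77/92 -14:74/90 -12:70/87 -10:69/83 -9:65/79 -8:55/77 -6:44/79 -4:35/87 -3:32/94 -2:27/100 0:23/101 2:20/101 3:20/101 4:25/98 6:33/94 8:41/89 9:51/87 10:60/88 12:75/88 14:85/88 15:87/88 16:83/88 18:81/89 20:83/90 21:81/89 22:76/86 24:68/79 26:54/66 27:36/55 28:15/50 30:3/55 32:2/66 33:4/79
```

```bash
python3 -m pendant '[[0,0,0,0,0,0],[0,0,0,0,0,0],[0,0,0,0,0,0],[0,0,0,0,0,0],[0,0,0.05,0,0,0],[0,0,0.1,0,0,0],[0,0,0.2,0,0,0],[0,0,0.2,0,0,0],[0,0,0.2,0,0,0],[0,0,0.2,0,0,0]]' -0.3
python3 -m pendant '[[-0.1,-0.15,0,0,0,0],[-0.1,-0.15,0,0,0,0],[-0.1,-0.15,0,0,0,0],[-0.1,-0.15,0,0,0,0],[-0.06,-0.15,0,0,0,0],[0,0,0,0,0,0],[0,0,0,0,0,0],[0,0,0,0,0,0],[0,0,0,0,0,0],[0,0,0,0,0,0]]'
python3 - <<'E'
from h import *
c=shot("wrist","w16.png")
for w in ("right","front"): print(w,*bub(c,w))
for nm,lo,hi,z in [("orange",[3,120,60],[18,255,255],.058),("blue",[105,120,50],[125,255,255],.058),("red",[0,120,60],[8,255,255],.056)]:
    for b in blobs(c,lo,hi,25): print(nm,b[0].round(1),b[1],"shaker mm",S(onplane(c,b[0],z)).round(1))
for n in ("side","scene"):
    c=shot(n)
    for b in blobs(c,[0,110,60],[8,255,255],15): print(n,b[0].round(1),b[1],onplane(c,b[0],.07)[0].round(3))
E
```

```text
time_s: 70.65
eef_pos: [0.6071, 0.2682, 0.2807]
eef_rot: [0.001, -0.036, 0.999, 0.0]
wrist_force: [0.6, 0.9, -0.6]
opening: 0.349
grasp_force: 0.0
time_s: 71.9
eef_pos: [0.5151, 0.1185, 0.277]
eef_rot: [-0.0, -0.037, 0.999, 0.0]
wrist_force: [-1.2, -0.1, 0.2]
opening: 0.351
grasp_force: 0.0
right window [np.float64(-23.5), np.float64(27.0)] mid 1.75 bubble -3.0 8.5 2.75 lines [np.float64(-6.0), np.float64(10.5), np.float64(11.0)]
front window [np.float64(-22.5), np.float64(27.5)] mid 2.5 bubble -2.5 7.5 2.5 lines [np.float64(-6.5), np.float64(-6.0), np.float64(10.5), np.float64(11.0)]
orange [321.9 231.1] 196 shaker mm [[50.5 57.3]]
blue [133.4 253.7] 2787 shaker mm [[  75.8 -158.9]]
blue [223.9 233.8] 159 shaker mm [[ 52.1 -53.4]]
blue [ 22.9 269.3] 78 shaker mm [[  94.6 -292. ]]
blue [475.5 282.8] 788 shaker mm [[121.  243.9]]
blue [424.3 308.1] 430 shaker mm [[155.9 187.6]]
blue [272.4 358.3] 239 shaker mm [[229.9   1.8]]
red [291.3  20.5] 234 shaker mm [[-165.5   19. ]]
red [356.6  25.1] 1132 shaker mm [[-160.7   80.5]]
red [502.3 125.1] 295 shaker mm [[-65.2 238. ]]
red [458.6 194.4] 474 shaker mm [[  9.7 205.6]]
side [332.3 185.6] 164 [0.423 0.209 0.07 ]
side [377.2 213.6] 35 [0.466 0.367 0.07 ]
side [362.4 236.4] 80 [0.56  0.347 0.07 ]
scene [385.1 155. ] 85 [ 0.964 -0.195  0.07 ]
scene [174.4 156.5] 53 [0.52  0.315 0.07 ]
scene [150.2 159.5] 31 [0.458 0.361 0.07 ]
scene [161.7 207.2] 155 [0.337 0.134 0.07 ]
```

Both bubbles are within 0.5 mm of the lines' middle, both tubes lie on the deck, the brake is on. Now go above the red button and refine its position.

```bash
python3 -m pendant '[[0.014,0.1152,-0.04,0,0,0],[0.014,0.1152,-0.04,0,0,0],[0.014,0.1152,-0.04,0,0,0],[0.014,0.1152,-0.04,0,0,0],[0.014,0.1152,-0.04,0,0,0],[0.014,0.1152,-0.04,0,0,0],[0.014,0.1152,-0.04,0,0,0],[0.014,0.1152,-0.04,0,0,0],[0.014,0.1152,-0.04,0,0,0],[0.014,0.1152,-0.04,0,0,0]]' 0.3
python3 -m pendant '[[0,0,0,0,0,0],[0,0,0,0,0,0],[0,0,0,0,0,0],[0,0,0,0,0,0],[0,0,0,0,0,0],[0,0,0,0,0,0],[0,0,0,0,0,0],[0,0,0,0,0,0],[0,0,0,0,0,0],[0,0,0,0,0,0]]'
python3 - <<'E'
from h import *
c=shot("wrist","w17.png")
for b in blobs(c,[0,120,60],[8,255,255],100):
    p=b[4]; print(b[0].round(1),b[1],p.min(0),p.max(0),onplane(c,b[0],.056)[0].round(4))
    h=cv2.cvtColor(c["color"],cv2.COLOR_BGR2HSV)[...,2]
    for r in range(int(p[:,1].min()),int(p[:,1].max())+1,4):
        q=p[p[:,1]==r][:,0]; print(r,q.min(),q.max(),h[r,int(q.mean())],end=" | ")
    print()
print(proj(c,[.543,.349,.056]),proj(c,[[.543-.014,.349,.056],[.543+.014,.349,.056]]))
E
```

```text
time_s: 73.3
eef_pos: [0.5432, 0.35, 0.1966]
eef_rot: [-0.0, -0.036, 0.999, -0.0]
wrist_force: [0.9, -0.4, -0.1]
opening: 0.65
grasp_force: 0.0
time_s: 74.55
eef_pos: [0.543, 0.3485, 0.1972]
eef_rot: [-0.0, -0.036, 0.999, -0.0]
wrist_force: [0.5, 0.2, 0.2]
opening: 0.651
grasp_force: 0.0
[285.4  77.7] 435 [274.  66.] [297.  89.] [0.4611 0.369  0.056 ]
66 284.0 289.0 133 | 70 278.0 294.0 156 | 74 275.0 296.0 155 | 78 274.0 296.0 152 | 82 275.0 296.0 150 | 86 277.0 293.0 144 | 
[253.  175.8] 756 [237. 160.] [268. 191.] [0.5404 0.3498 0.056 ]
160 261.0 262.0 109 | 164 246.0 265.0 153 | 168 240.0 266.0 149 | 172 238.0 268.0 148 | 176 237.0 268.0 147 | 180 238.0 267.0 147 | 184 240.0 265.0 146 | 188 244.0 261.0 146 | 
[[251.72955775 178.71682389]] [[252.93795245 162.41924772]
 [250.55748577 194.52592059]]
```

The button's centre is at (0.5405, 0.350). Close the fingers, come down to just above it, then press.

```bash
python3 -m pendant '[[-0.0125,0.0075,0,0,0,0],[0,0,0,0,0,0],[0,0,0,0,0,0],[0,0,-0.1,0,0,0],[0,0,-0.15,0,0,0],[0,0,-0.15,0,0,0],[0,0,-0.15,0,0,0],[0,0,-0.09,0,0,0],[0,0,0,0,0,0],[0,0,0,0,0,0]]' -1
python3 -m pendant '[[0,0,-0.015,0,0,0],[0,0,-0.01,0,0,0],[0,0,-0.01,0,0,0],[0,0,-0.01,0,0,0],[0,0,0,0,0,0],[0,0,0,0,0,0],[0,0,0,0,0,0],[0,0,0,0,0,0],[0,0,0,0,0,0],[0,0,0,0,0,0]]'
```

```text
time_s: 75.85
eef_pos: [0.5413, 0.3503, 0.0701]
eef_rot: [0.001, -0.036, 0.999, 0.0]
wrist_force: [-1.2, 0.2, 1.3]
opening: -0.001
grasp_force: 0.0
time_s: 77.1
eef_pos: [0.5406, 0.35, 0.0602]
eef_rot: [0.0, -0.036, 0.999, 0.0]
wrist_force: [0.6, 0.9, 2.6]
opening: -0.001
grasp_force: 0.8
```

```bash
python3 -m pendant '[[0,0,-0.02,0,0,0],[0,0,-0.003,0,0,0],[0,0,0,0,0,0],[0,0,0,0,0,0],[0,0,0,0,0,0],[0,0,0,0,0,0],[0,0,0,0,0,0],[0,0,0,0,0,0],[0,0,0,0,0,0],[0,0,0,0,0,0]]'
python3 - <<'E'
from h import *
c=shot("side")
for b in blobs(c,[0,110,60],[8,255,255],15): print(b[0].round(1),b[1],onplane(c,b[0],.07)[0].round(3))
E
```

```text
time_s: 78.35
eef_pos: [0.5407, 0.35, 0.056]
eef_rot: [0.0, -0.036, 0.999, 0.0]
wrist_force: [-1.5, 0.0, 6.4]
opening: -0.005
grasp_force: 2.9
[332.5 185.6] 159 [0.423 0.21  0.07 ]
[354.7 198.8] 29 [0.442 0.289 0.07 ]
[361.4 239. ] 43 [0.57  0.347 0.07 ]
```

The lever has sprung home (handle at 0.442, 0.289). Rise and check everything.

```bash
python3 -m pendant '[[0,0,0.05,0,0,0],[0,0,0.1,0,0,0],[0,0,0.2,0,0,0],[0,0,0.2,0,0,0],[0,0,0.2,0,0,0],[0,0,0.2,0,0,0],[-0.02,-0.1,0.1,0,0,0],[-0.04,-0.3,0.1,0,0,0],[-0.04,-0.3,0,0,0,0],[0,-0.3,0,0,0,0]]' -0.3
python3 -m pendant '[[0,-0.1,0,0,0,0],[0,0,0,0,0,0],[0,0,0,0,0,0],[0,0,0,0,0,0],[0,0,0,0,0,0],[0,0,0,0,0,0],[0,0,0,0,0,0],[0,0,0,0,0,0],[0,0,0,0,0,0],[0,0,0,0,0,0]]'
python3 - <<'E'
from h import *
c=shot("wrist","w18.png")
for w in ("right","front"): print(w,*bub(c,w))
for nm,lo,hi,z in [("orange",[3,120,60],[18,255,255],.058),("blue",[105,120,50],[125,255,255],.058),("red",[0,120,60],[8,255,255],.07)]:
    for b in blobs(c,lo,hi,80): P=onplane(c,b[0],z); print(nm,b[0].round(1),b[1],"shaker",S(P).round(1),P[0].round(3))
c=shot("side","s18.png")
for b in blobs(c,[0,110,60],[8,255,255],15): print(b[0].round(1),b[1],onplane(c,b[0],.07)[0].round(3))
h=cv2.cvtColor(cv2.imread("pics/side0.png"),cv2.COLOR_BGR2HSV)
c["color"]=cv2.imread("pics/side0.png")
for b in blobs(c,[0,110,60],[8,255,255],15): print("start",b[0].round(1),b[1],onplane(c,b[0],.07)[0].round(3))
E
```

```text
time_s: 79.65
eef_pos: [0.5199, 0.1498, 0.2866]
eef_rot: [0.001, -0.037, 0.999, -0.0]
wrist_force: [0.7, 0.0, 0.3]
opening: 0.346
grasp_force: 0.0
time_s: 80.9
eef_pos: [0.5207, 0.1311, 0.2852]
eef_rot: [0.0, -0.036, 0.999, -0.0]
wrist_force: [0.4, -0.1, -0.2]
opening: 0.351
grasp_force: 0.0
right window [np.float64(-23.5), np.float64(27.0)] mid 1.75 bubble -3.0 8.5 2.75 lines [np.float64(-6.5), np.float64(-6.0), np.float64(10.5), np.float64(11.0)]
front window [np.float64(-22.5), np.float64(27.5)] mid 2.5 bubble -2.5 7.0 2.25 lines [np.float64(-6.5), np.float64(-6.0), np.float64(10.5), np.float64(11.0)]
orange [310.6 222.5] 183 shaker [[50.2 57.5]] [0.593 0.204 0.058]
blue [213.6 225.1] 154 shaker [[ 51.6 -53.5]] [0.604 0.093 0.058]
blue [132.4 248.9] 3084 shaker [[  80.6 -150.7]] [ 0.642 -0.001  0.058]
blue [468.8 276.2] 767 shaker [[124.1 251.9]] [0.649 0.404 0.058]
blue [411.9 302.6] 245 shaker [[160.8 187.7]] [0.691 0.343 0.058]
blue [261.5 347.8] 218 shaker [[ 2.274e+02 -2.000e-01]] [0.775 0.162 0.058]
red [281.8  15.1] 339 shaker [[-162.5   21.7]] [0.384 0.149 0.07 ]
red [350.5  19.9] 1054 shaker [[-157.5   85.1]] [0.384 0.213 0.07 ]
red [424.8  85.6] 137 shaker [[-98.4 161.7]] [0.436 0.294 0.07 ]
red [445.4 187.1] 419 shaker [[  6.2 198.3]] [0.537 0.34  0.07 ]
[332.3 185.5] 162 [0.422 0.209 0.07 ]
[354.9 198.8] 28 [0.442 0.289 0.07 ]
[362.4 236.7] 79 [0.562 0.348 0.07 ]
start [313.8 211.4] 154 [0.538 0.188 0.07 ]
start [354.8 199.1] 30 [0.443 0.289 0.07 ]
start [362.5 236.7] 75 [0.561 0.348 0.07 ]
```

Lever exactly home, bubbles centred, tubes on the deck, marker on the bench. I hand in.

```bash
python3 -c "from bench import ctrl; print(ctrl.hand_in())"
```

```text
the job is handed in; nothing more can be done
None
```

I handed the job in at about 81 s of the 210 s: brake set to the third notch, marker laid on the bench, the two tubes I could see laid flat on the deck, both bubbles within 0.5 mm of centre, and the lever released fully home; the trough was left alone.

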